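# Park the dust cap and hold the bleed coupler on the tilted nipple

### The arm

A 6-joint arm with a two-finger parallel gripper is mounted at the origin on a cart in front of the work surface, level with it; the furniture and walls round the work are solid. World frame = base frame: x ahead of the robot, y to its left, z up, the work surface at z = 0. Lengths are in mm, angles in rad, forces in N, time in s.
With the tool pointing down it reaches from about 275 to 750 mm from the base axis. Payload 10.2 kg.
Tool frame: the origin (TCP) lies at the very end of the fingers, on their centre line; the grasp point (between the pads) lies 19 mm behind it (ctrl.tcp_to_grasp is the distance from the TCP to the grasp point, in mm); z points along the fingers, y is the direction in which the jaws open and shut (so a half turn about z gives the same grasp; the last joint's range is limited). The gripper opens to 85 mm and grips with 20 to 120 N. Pads are 22 mm wide; open, the fingers measure 114 mm over their backs; the gripper's body (76 mm by 85 mm) begins 54 mm behind the grasp point. The pads swing forward as they close: fully open they stand 13 mm farther back than shut.
Start: joints at [-1.414, 0.313, 1.498, -0, 1.331, -0.223], TCP at [194.624, -487.599, 231.294] pointing down, gripper open.
Joint ranges: [-2.94, 2.94], [-0.97, 2.17], [0.19, 2.56], [-1.23, 4.37], [0.02, 3.11], [-2.88, 2.88]. Speed limits (rad/s): [2.39, 2.39, 3.01, 3.14, 3.14, 3.14].

### API

Orientations are given as a unit quaternion [w, x, y, z].
In Python, from rig import ctrl, cams, job gives the robot as it stands. The module is installed in compiled form; this text tells all that it offers.
- The arm moves only by the tool drive_tool, never from a script. Its arguments are lists of equal length, an entry for each row: "gripper": the opening, from 0 (shut) to 1 (fully open); "dp": the shift along the tool's x, y, z normalised to -1 to 1, where 1 is 0.2 m, a list of three; "twist": the turn about the tool's z normalised to -1 to 1, where 1 is 90 degrees. In form: {"gripper": [gripper, ...], "dp": [[tx, ty, tz], ...], "twist": [twist, ...]}. A call has 1 to 20 rows; each row is the pose to reach, as a shift and turn from the pose commanded when the call began, along the tool's axes at that moment; what a row does not reach only later rows make up. A row lasts 1/10 s, in which the tool goes at most 50 mm and 8.59 degrees, less where a joint would pass 70% of its speed; a pose out of reach is approached as far as the arm can. A call with a number of a shift or a turn outside -1 to 1 is refused whole. A call with a gripper value outside its range is refused whole. The fingers move at their own pace and stop on an object; "newtons" is the grip in N (left out, the last holds). Time passes only in rows, so rows that repeat a pose let the fingers close. It gives the time, the measured TCP pose, the force and the opening at its end, in the units of the state.
- ctrl.sense(): the state, without advancing time (a new reading comes with each control period).
- cams.capture(name): name is "side" or "top" or "wrist"; returns a dict with "pixels" (384x512x3 uint8, red, green, blue), "camera_matrix" (3x3 intrinsics, pixels), "xyz" and "orientation" of the camera in the world; the wrist camera has in their place "hand_eye" (4x4, takes a point from camera to tool coordinates, whose origin is the TCP and whose axes are the flange's). Camera axes: x right, y down, z forward; pixel columns grow to the right and rows downward; lengths in mm; the calibration is good to about 2 mm. A picture is of the moment at which its call begins: read the wrist's pose just before it. There is no depth.
- job.finish_job(): hands the job in, once; it reports no verdict.
The state is a dict: "time_s": time; "joints": joint angles; "dq": joint speeds; "tau": joint torques, N m; "eef_pos": TCP position; "ee_rot": TCP orientation; "force": force on the tool from outside, world axes, zero at the start; "wrist_torque": the same for the moment, N m; "grip_width": opening from 0.0 (shut) to 1.0 (fully open).
Only numpy, scipy, OpenCV 4.12 (cv2) and the standard library are available. Lean on these libraries where they do the work, as an engineer would, in place of code of your own. Each camera call takes 0.05 s, during which the arm holds its last target.

### The job

Take the dust cap off the tilted nipple of the gas manifold and nest it upright on the stack of the two spare dust caps, and let it go. Then pick up the steel bleed coupler, press it mouth first and squarely onto the nipple until it snaps, push its spring sleeve on down to the stop, and finish while still gripping the coupler and holding it pressed there against the spring. Leave everything else on the bench where it stands.

Things in the scene. Friction and masses are not known exactly. Their poses are not given: they have to be found in the camera images.
- manifold: Gas manifold block, fixed: steel base plate 150 x 120 x 8 mm, aluminium block on it up to 48 mm high, a brass stub on each side. Origin: centre of the plate's underside, at bench level; z up. x points roughly away from the robot; the nipple grows from its top, leaning 24 deg from vertical toward the block's -x (roughly toward the robot).
- nipple: Tilted bleed nipple, fixed on the manifold: steel stem 24 mm in diameter, under the dust cap at the start. z axis: along the stem out to the tip, 24 deg from vertical. Origin on the axis, 50 mm below the tip, 54 mm above the bench; a fixed boss 52 mm wide reaches 4 mm past it. Two sprung balls stick out 3.4 mm from the stem's sides, 26 mm past the origin.
- nipple_tip (a point): Centre of the nipple's flat tip (18 mm wide, tapering out to 24 mm within 5 mm), 50 mm from the nipple's origin along its z axis.
- sleeve (a joint): Travel of the spring sleeve round the nipple (42 mm wide; top face 21 mm past the nipple's origin at rest), toward the block, m: 0 at rest, stop at 0.016. The spring pushes back with 4 N at rest, 10 N at the stop. The coupler's mouth pushes it.
- cap: Dust cap on the nipple, aluminium. Tapered cup, open end down: rim 46 mm outside, wall 2.2, cavity 28 deep (30 wide at its ceiling); on top a solid grip 27 mm in diameter, from 34 to 50 mm above the rim. 70 g. Origin: centre of the rim; z to the closed top. At the start loose on the nipple, coaxial, origin 22 mm past the nipple's; clears it after 28 mm along the axis, no resistance.
- spare_low: Lower spare dust cap, same shape as cap, loose, standing on its rim on the bench; origin at the centre of its rim, z up.
- spare_top: Upper spare dust cap, same shape, loose, nested on spare_low with its rim 22 mm above the bench and its flat top 72 mm above it. A cap nested on it comes to rest upright with its origin 22 mm above this one's origin (sideways play under 2 mm).
- coupler: Bleed coupler, steel, 98 mm long, 220 g, loose, standing on its mouth. Origin: centre of the mouth; z to the solid top. From the mouth: flared bell to 8 mm (41 mm outside, 37 inside), body 44 mm in diameter to a shoulder at 52, grip 36 mm in diameter up to 98. Bore 26.8 mm wide, 48 deep. Stands on its mouth, goes on the nipple mouth first with its z along the nipple's z.
- coupler_mouth (a point): Centre of the coupler's mouth (its origin). 21 mm past the nipple's origin it meets the sleeve and then the balls; after about 9 mm of sleeve travel the balls snap into a groove in the bore; at the sleeve's stop it is 5 mm past the nipple's origin. It takes 10 to 20 N to pass the balls, over 10 N to stay at the stop. Let go, it springs back to about 9 mm of sleeve travel.
- stopper: Bystander: black rubber stopper, 31 mm wide, 26 high, loose; origin at the centre of its underside.
- tweezers: Bystander: pair of steel tweezers lying flat, 129 mm long, 9 high, loose; origin at the centre of its underside.
- vial: Bystander: small light-coloured vial, 36 mm wide, 75 high, loose; origin at the centre of its underside.
- timer: Bystander: white twist timer, 68 mm wide, 47 high, loose; origin at the centre of its underside.
- clear_bottle: Bystander: clear screw-cap bottle, 67 mm wide, 156 high; origin at the centre of its underside.
- jar: Bystander: light jar with black lid, 86 mm wide, 160 high; origin at the centre of its underside.
- wash: Bystander: grey wash bottle with bent spout, 82 mm wide, 190 high; origin at the centre of its underside.
Things that resemble listed ones, but are neither listed nor needed, are in the scene too. What is shaped like the coupler but green or yellow is not meant.

How it is judged:
By the outcome, as a careful person would: the job done as asked, in the order asked, and still so for the second after the job is handed in, while the arm keeps its last pose, push and grip.
It also fails if it takes over 58 s, if anything falls off the work surface, if the arm or the gripper's body presses on something with over 40 N, if the wrist force passes 120 N, or if a joint passes its speed limit or range.

## Working session

There is one attempt and no reset: what is moved stays moved. The work goes in short steps, Python scripts to look and compute and a tool call to move; the robot and the scene stay as the last step left them, time stands still between calls to the robot, and variables do not carry over. Pictures are saved under pics/ and viewed, and the job is handed in when it is done.

Besides the shell and the picture viewer there is one more tool, called after "Call:" in YAML: its name, and indented under it one key for each argument. drive_tool: Moves the arm, as the interface text tells. Scaled input: -1 to 1 covers 0.2 m each way for a shift and 90 degrees each way for a turn. Its arguments: {"type":"object","properties":{"gripper":{"type":"array","items":{"type":"number"}},"dp":{"type":"array","items":{"type":"array","items":{"type":"number"}}},"twist":{"type":"array","items":{"type":"number"}},"newtons":{"type":"number"}},"required":["gripper","dp","twist"]}

```bash
mkdir -p pics; ls; cat > h.py <<'E'
import numpy as np, cv2, pickle
from rig import ctrl, cams, job
from scipy.spatial.transform import Rotation as R
def q2R(q): return R.from_quat([q[1],q[2],q[3],q[0]]).as_matrix()
def shot(name,tag):
    s=ctrl.sense(); c=cams.capture(name)
    im=cv2.cvtColor(np.asarray(c['pixels']),cv2.COLOR_RGB2BGR)
    K=np.array(c['camera_matrix'])
    if 'hand_eye' in c:
        H=np.array(c['hand_eye']); Rt=q2R(s['ee_rot']); p=np.array(s['eef_pos'])
        Rc=Rt@H[:3,:3]; t=Rt@H[:3,3]+p
    else:
        Rc=q2R(c['orientation']); t=np.array(c['xyz'])
    d=dict(im=im,K=K,R=Rc,t=t)
    pickle.dump(d,open(f'pics/{tag}.pkl','wb')); cv2.imwrite(f'pics/{tag}.png',im)
    return d
def load(tag): return pickle.load(open(f'pics/{tag}.pkl','rb'))
def ray(d,uv): 
    v=d['R']@np.linalg.solve(d['K'],[uv[0],uv[1],1.]); return d['t'],v/np.linalg.norm(v)
def onz(d,uv,z):
    o,v=ray(d,uv); return o+v*(z-o[2])/v[2]
def proj(d,p):
    q=d['K']@(d['R'].T@(np.asarray(p,float)-d['t'])); return q[:2]/q[2]
def tri(obs):
    A=np.zeros((3,3));b=np.zeros(3)
    for d,uv in obs:
        o,v=ray(d,uv);P=np.eye(3)-np.outer(v,v);A+=P;b+=P@o
    p=np.linalg.solve(A,b); return p
def big(tag,box,s,out):
    x0,y0,x1,y1=box; im=load(tag)['im'][y0:y1,x0:x1]
    cv2.imwrite(f'pics/{out}.png',cv2.resize(im,None,fx=s,fy=s,interpolation=cv2.INTER_CUBIC))
E
python3 - <<'E'
from h import *
s=ctrl.sense(); print({k:np.round(v,4).tolist() for k,v in s.items()}, ctrl.tcp_to_grasp)
for n in ['side','top','wrist']:
    d=shot(n,n+'0'); print(n,d['t'].round(1),d['R'].round(3).tolist(),d['K'].round(1).tolist())
    cv2.imwrite(f'pics/{n}0b.png',cv2.resize(d['im'],(800,600)))
E
```

```text
pics
{'time_s': 0.0, 'joints': [-1.4144, 0.3134, 1.4985, 0.0, 1.331, -0.2234], 'dq': [-0.0017, 0.0005, 0.0011, -0.0019, 0.0001, -0.0005], 'tau': [0.0025, -41.2273, -25.9743, -0.0001, 0.0041, -0.0], 'eef_pos': [194.5986, -487.3216, 230.7289], 'ee_rot': [-0.0006, 0.982, 0.1888, 0.0], 'force': [0.5655, 0.6465, 0.181], 'wrist_torque': [0.0169, -0.0214, -0.0319], 'grip_width': 0.9986} 18.700000000000003
side [ 247.9 1504.5 1010.7] [[-0.984, -0.081, 0.157], [-0.177, 0.508, -0.843], [-0.011, -0.858, -0.514]] [[484.5, 0.0, 259.1], [0.0, 484.5, 191.9], [0.0, 0.0, 1.0]]
top [ 283.3  -23.5 1333. ] [[0.086, -0.974, 0.21], [-0.996, -0.085, 0.016], [0.002, -0.21, -0.978]] [[360.8, 0.0, 255.5], [0.0, 360.8, 189.9], [0.0, 0.0, 1.0]]
wrist [ 260.6 -459.2  374.2] [[0.37, -0.891, -0.262], [-0.929, -0.356, -0.104], [-0.001, 0.282, -0.959]] [[271.6, 0.0, 258.8], [0.0, 271.6, 190.0], [0.0, 0.0, 1.0]]
```

View pics/side0b.png

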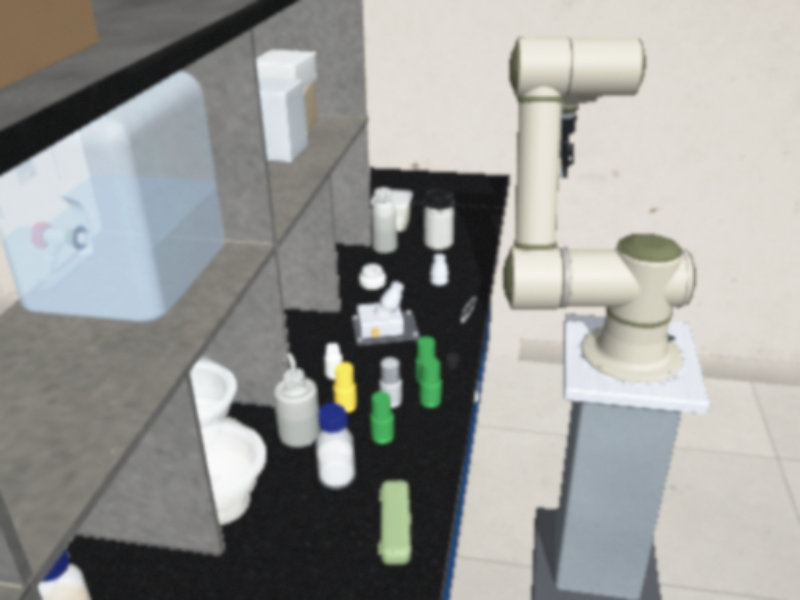

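View pics/top0b.png

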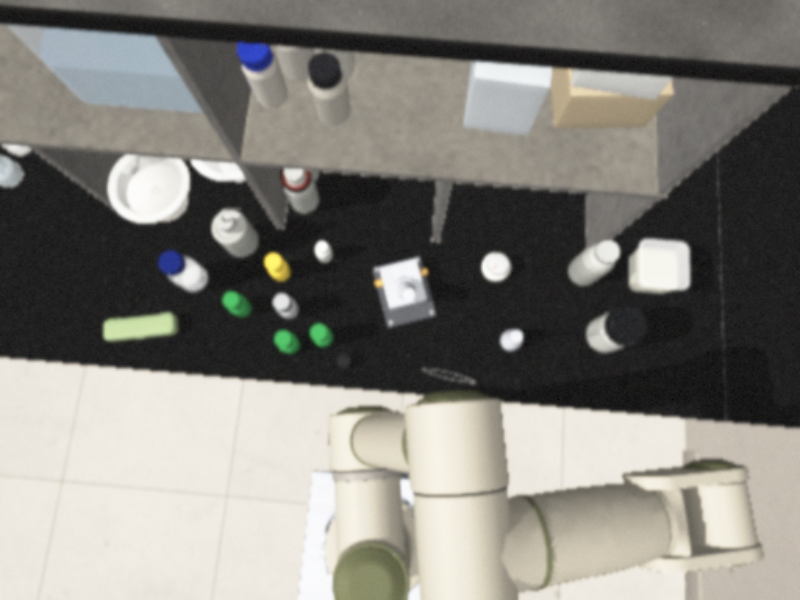

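View pics/wrist0b.png

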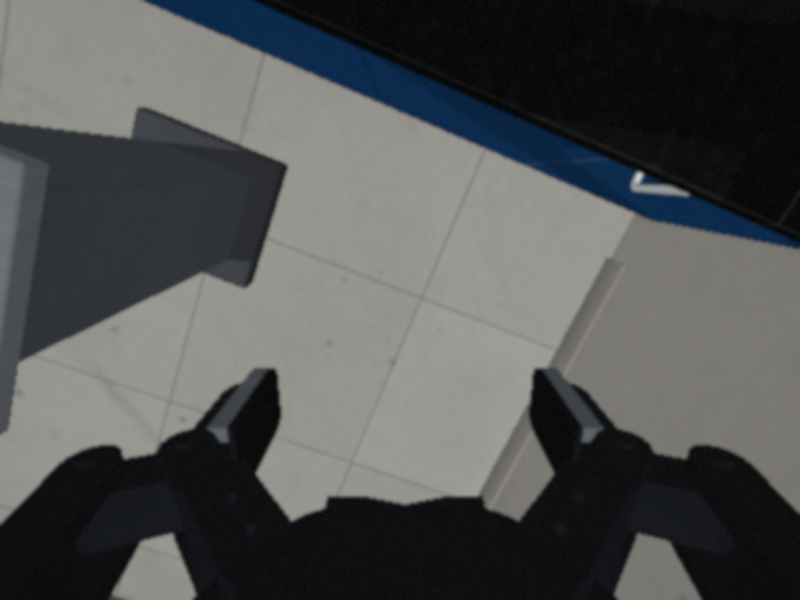

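```bash
python3 - <<'E'
from h import *
big('side0',(195,155,325,295),5,'sz'); big('top0',(130,140,360,250),3.4,'tz')
E
```

```text
(no output)
```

View pics/sz.png

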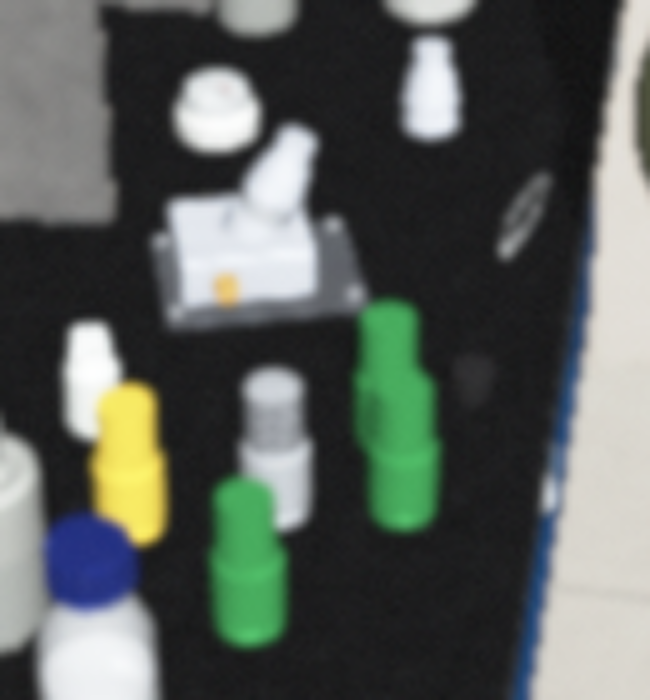

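View pics/tz.png

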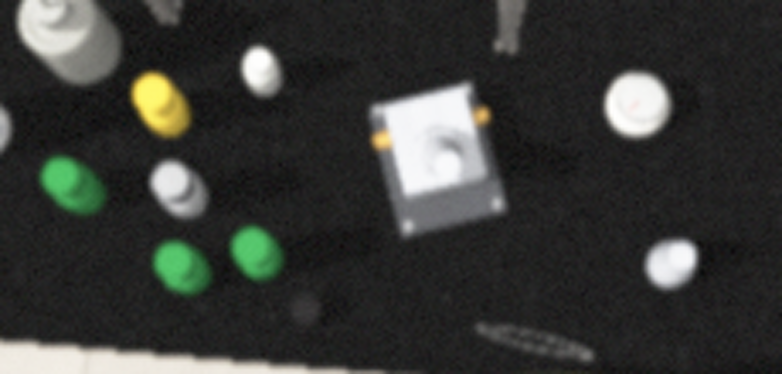

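```bash
python3 - <<'E'
from h import *
T=load('top0');S=load('side0')
t=lambda x,y:(130+x/3.4,140+y/3.4); s=lambda x,y:(195+x/5,155+y/5)
for n,a,b,z in [('cap',(447,161),(297,135),None),('stack',(684,253),(433,42),72),('coup',(170,175),(274,385),98)]:
    p=tri([(T,t(*a)),(S,s(*b))]); print(n,p.round(1), [ (proj(T,p)-t(*a)).round(1),(proj(S,p)-s(*b)).round(1)], z and (onz(T,t(*a),z).round(1),onz(S,s(*b),z).round(1)))
B=[onz(T,t(*q),11) for q in [(405,228),(497,205),(467,88),(375,108)]]
for b in B: print(b.round(1))
B=[onz(S,s(*q),11) for q in [(356,293),(333,224),(177,312),(160,240)]]
for b in B: print(b.round(1))
print(onz(T,t(305,308),13), onz(T,t(181,257),98), onz(T,t(255,245),98),onz(T,t(540,342),0))
print(onz(S,s(465,225),8))
print(onz(T,t(155,90),98),onz(T,t(70,172),98))
E
```

```text
cap [552.  -23.8 120.5] [array([-0. ,  0.6]), array([-0.6, -0.1])] None
stack [ 485.7 -276.4   73.2] [array([-0. ,  0.9]), array([-0.7, -0.1])] (array([ 488.9, -276.6,   72. ]), array([ 482.9, -278. ,   72. ]))
coup [516.  258.4  97.9] [array([-0. ,  1.1]), array([-1.1, -0.3])] (array([519.8, 258.8,  98. ]), array([512.1, 259.4,  98. ]))
[500.   15.7  11. ]
[534.1 -82.4  11. ]
[663.9 -39.1  11. ]
[631.9  61.2  11. ]
[499.4  15.5  11. ]
[533.2 -77.8  11. ]
[625.8  61.8  11. ]
[661.4 -33.4  11. ]
[403.72699818 114.88212309  13.        ] [436.46317479 236.67412713  98.        ] [455.14841319 163.39195409  98.        ] [ 390.36456386 -140.22437734    0.        ]
[431.81153707 -97.52618713   8.        ]
[608.41250555 286.17696692  98.        ] [514.02283899 361.62639451  98.        ]
```

```bash
cat >> h.py <<'E'
def plan(tgt,yaw=None):
    s=ctrl.sense(); p=np.array(s['eef_pos']); Rt=q2R(s['ee_rot'])
    d=Rt.T@(np.array(tgt,float)-p); y=np.degrees(np.arctan2(Rt[1,0],Rt[0,0]))
    print('t',round(s['time_s'],2),'tcp',p.round(1),'yaw',y.round(2),'tilt',np.degrees(np.arccos(-Rt[2,2])).round(2),'dp',(d/200).round(4),'tw',None if yaw is None else round(-(yaw-y)/90,4),'F',np.round(s['force'],1),'g',round(s['grip_width'],3))
E
python3 -c "
from h import *
plan([500,-40,260],20)"
```

```text
t 0.15 tcp [ 194.6 -487.4  230.9] yaw 21.76 tilt 0.05 dp [ 2.2475 -1.5117 -0.1436] tw 0.0195 F [-0.5  0.5  0.2] g 1.0
```

Call:
drive_tool:
  gripper: [1,1,1,1,1]
  dp:
    - [0.2,-0.13,-0.05]
    - [0.4,-0.27,-0.05]
    - [0.6,-0.4,-0.07]
    - [0.8,-0.53,-0.1]
    - [1,-0.67,-0.14]
  twist: [0,0,0,0,0.02]

```text
time_s: 0.65
eef_pos: [331.3, -287.2, 259.2]
ee_rot: [-0.0, 0.985, 0.173, -0.0]
force: [0.5, -1.6, 1.1]
grip_width: 0.999
```

Call:
drive_tool:
  gripper: [1,1,1,1,1,1]
  dp:
    - [0.2,-0.13,0]
    - [0.4,-0.27,0]
    - [0.6,-0.4,0]
    - [0.8,-0.53,0]
    - [1,-0.67,0]
    - [1,-0.67,0]
  twist: [0,0,0,0,0,0]

```text
time_s: 1.25
eef_pos: [474.7, -90.5, 258.9]
ee_rot: [-0.001, 0.984, 0.176, 0.0]
force: [-0.1, 0.7, -0.1]
grip_width: 1.0
```

```bash
python3 -c "
from h import *
plan([500,-40,260],20)"
```

```text
t 1.25 tcp [474.7 -90.5 258.9] yaw 20.32 tilt 0.07 dp [ 0.2064 -0.1929 -0.005 ] tw 0.0035 F [-0.1  0.7 -0.1] g 1.0
```

Call:
drive_tool:
  gripper: [1,1,1]
  dp:
    - [0.2,-0.2,0]
    - [0.2,-0.2,0]
    - [0.2,-0.2,0]
  twist: [0,0,0]

```text
time_s: 1.55
eef_pos: [496.8, -43.1, 259.0]
ee_rot: [-0.0, 0.985, 0.174, -0.0]
force: [0.2, -0.1, -0.1]
grip_width: 1.0
```

```bash
python3 -c "
from h import *
plan([500,-40,260],20)
d=shot('wrist','w1');cv2.imwrite('pics/w1b.png',cv2.resize(d['im'],(800,600),interpolation=2))"
```

```text
t 1.55 tcp [496.8 -43.1 259. ] yaw 20.07 tilt 0.04 dp [ 0.0201 -0.0091 -0.0049] tw 0.0007 F [ 0.2 -0.1 -0.1] g 1.0
```

View pics/w1b.png

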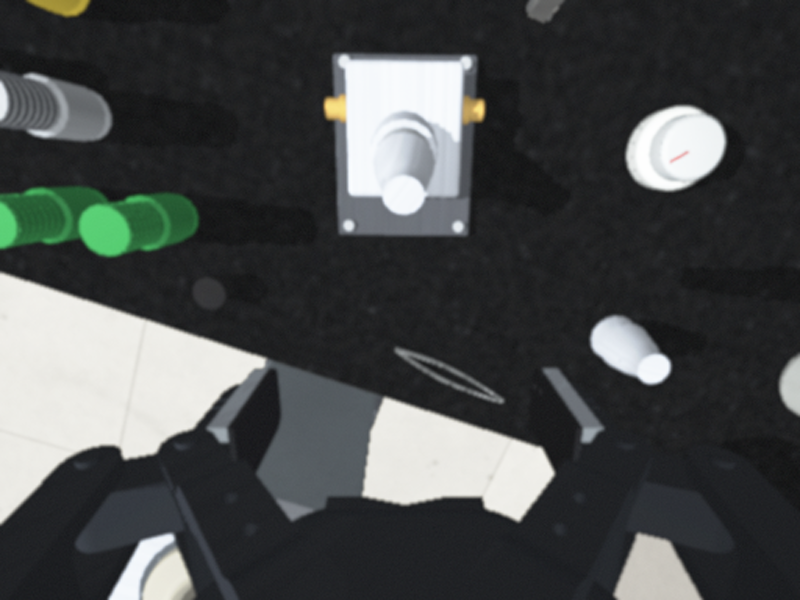

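```bash
python3 - <<'E'
from h import *
W=load('w1');T=load('top0');S=load('side0')
k=1/1.5625
t=lambda x,y:(130+x/3.4,140+y/3.4); s=lambda x,y:(195+x/5,155+y/5)
c=(404*k,196*k)
print('cap z119.8',onz(W,c,119.8).round(1), tri([(W,c),(T,t(447,161)),(S,s(297,135))]).round(1))
B=np.array([onz(W,(x*k,y*k),10) for x,y in [(349,226),(458,227),(466,63),(344,62)]]);print(B.round(1),B.mean(0))
for a,b in [(0,3),(1,2)]: v=B[b]-B[a];print('x dir',np.degrees(np.arctan2(v[1],v[0])))
for a,b in [(1,0),(2,3)]: v=B[b]-B[a];print('x dir',np.degrees(np.arctan2(v[1],v[0]))-90)
st=(654*k,368*k); print('stack',onz(W,st,72).round(1),tri([(W,st),(T,t(684,253)),(S,s(433,42))]).round(1))
print('divider',onz(T,t(508,48),0), 'timer',onz(W,(695*k,145*k),47))
E
```

```text
cap z119.8 [549.5 -21.7 119.8] [551.  -22.6 121.6]
[[501.5  14.6  10. ]
 [534.9 -79.8  10. ]
 [662.6 -35.1  10. ]
 [628.6  60.1  10. ]] [581.88810025 -10.03480082  10.        ]
x dir 19.692833501894523
x dir 19.281622699602668
x dir 19.524111562162503
x dir 19.62803669349067
stack [ 485.9 -272.    72. ] [ 485.6 -275.1   72.2]
divider [718.08895633 -81.88083782   0.        ] timer [ 661.49092774 -225.41373878   47.        ]
```

```bash
python3 -c "
from h import *
plan([553,-21.5,108],19.5)"
```

```text
t 1.6 tcp [496.6 -44.  259.1] yaw 19.99 tilt 0.04 dp [ 0.304  -0.0094  0.7553] tw 0.0054 F [-0.6 -0.9 -0.6] g 1.001
```

Call:
drive_tool:
  gripper: [1,1,1,1,1]
  dp:
    - [0.15,0,0.15]
    - [0.3,-0.01,0.3]
    - [0.304,-0.01,0.5]
    - [0.304,-0.01,0.55]
    - [0.304,-0.01,0.55]
  twist: [0.005,0.005,0.005,0.005,0.005]

```text
time_s: 2.1
eef_pos: [552.5, -22.0, 148.7]
ee_rot: [-0.0, 0.986, 0.169, -0.001]
force: [-0.4, -0.2, 0.4]
grip_width: 0.998
```

```bash
python3 -c "
from h import *
plan([553,-21.5,107.5],19.5)
d=shot('wrist','w2');cv2.imwrite('pics/w2b.png',cv2.resize(d['im'],(800,600),interpolation=2))"
```

```text
t 2.1 tcp [552.5 -22.  148.7] yaw 19.42 tilt 0.15 dp [ 0.0039 -0.0013  0.2061] tw -0.0008 F [-0.4 -0.2  0.4] g 0.998
```

View pics/w2b.png

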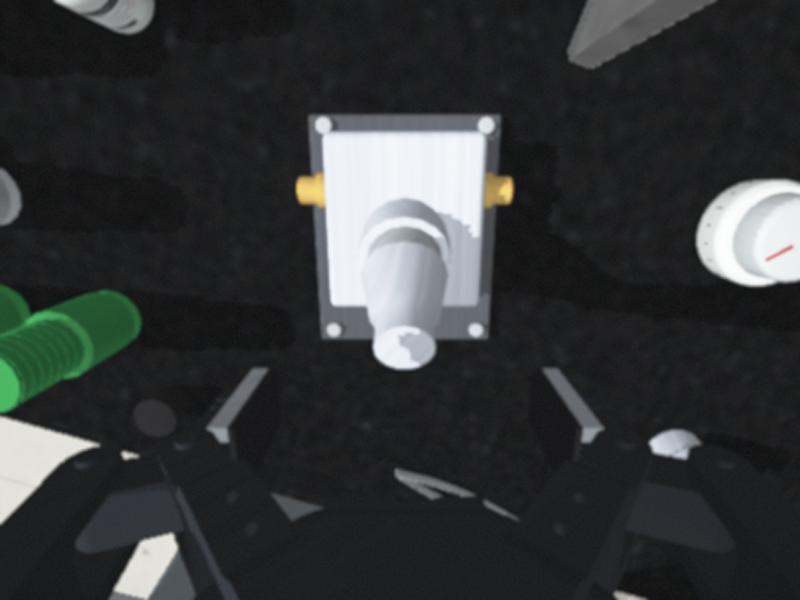

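```bash
python3 -c "
from h import *
W=load('w2');W1=load('w1');k=1/1.5625
print(onz(W,(404*k,348*k),120), tri([(W,(404*k,348*k)),(W1,(404*k,196*k))]))"
```

```text
[549.64894779 -20.88217311 120.        ] [549.3471257  -21.37811359 118.96434293]
```

Call:
drive_tool:
  gripper: [1,1,1,0,0,0,0,0]
  dp:
    - [0.004,0,0.1]
    - [0.004,0,0.2]
    - [0.004,0,0.208]
    - [0.004,0,0.208]
    - [0.004,0,0.208]
    - [0.004,0,0.208]
    - [0.004,0,0.208]
    - [0.004,0,0.208]
  twist: [0,0,0,0,0,0,0,0]
  newtons: 30

```text
time_s: 2.95
eef_pos: [554.4, -20.7, 108.5]
ee_rot: [0.0, 0.986, 0.169, 0.0]
force: [-2.1, 0.4, 5.3]
grip_width: 0.295
```

```bash
python3 -c "
from h import *
plan([553,-21.5,107.5],19.5)
d=shot('wrist','w3');cv2.imwrite('pics/w3b.png',cv2.resize(d['im'],(800,600),interpolation=2))"
```

```text
t 2.95 tcp [554.4 -20.7 108.5] yaw 19.52 tilt 0.06 dp [-0.0078  0.0014  0.0052] tw 0.0002 F [-2.1  0.4  5.3] g 0.295
```

View pics/w3b.png

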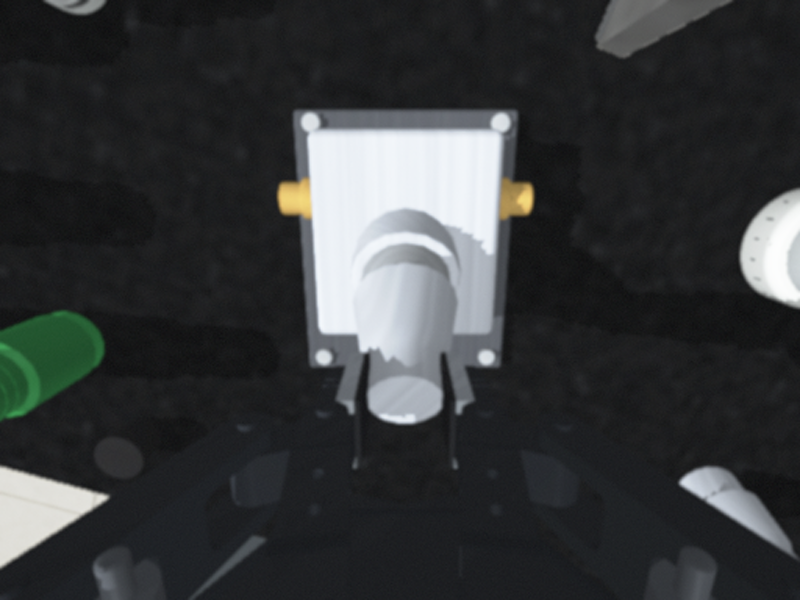

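Call:
drive_tool:
  gripper: [0,0,0,0,0,0,0]
  dp:
    - [-0.01,0,-0.023]
    - [-0.02,0,-0.046]
    - [-0.04,0,-0.091]
    - [-0.06,0,-0.137]
    - [-0.081,0,-0.183]
    - [-0.1,0,-0.228]
    - [-0.1,0,-0.228]
  twist: [0,0,0,0,0,0,0]

```text
time_s: 3.7
eef_pos: [535.4, -27.6, 154.9]
ee_rot: [0.001, 0.986, 0.169, 0.001]
force: [1.1, 0.8, -1.5]
grip_width: 0.299
```

```bash
python3 -c "
from h import *
plan([530,-150,150],19.5)
d=shot('wrist','w4');cv2.imwrite('pics/w4b.png',cv2.resize(d['im'],(800,600),interpolation=2))
shot('side','s4');big('s4',(195,120,325,260),5,'s4b')"
```

```text
t 3.7 tcp [535.4 -27.6 154.9] yaw 19.5 tilt 0.14 dp [-0.2299  0.5677  0.0249] tw -0.0 F [ 1.1  0.8 -1.5] g 0.299
```

View pics/w4b.png

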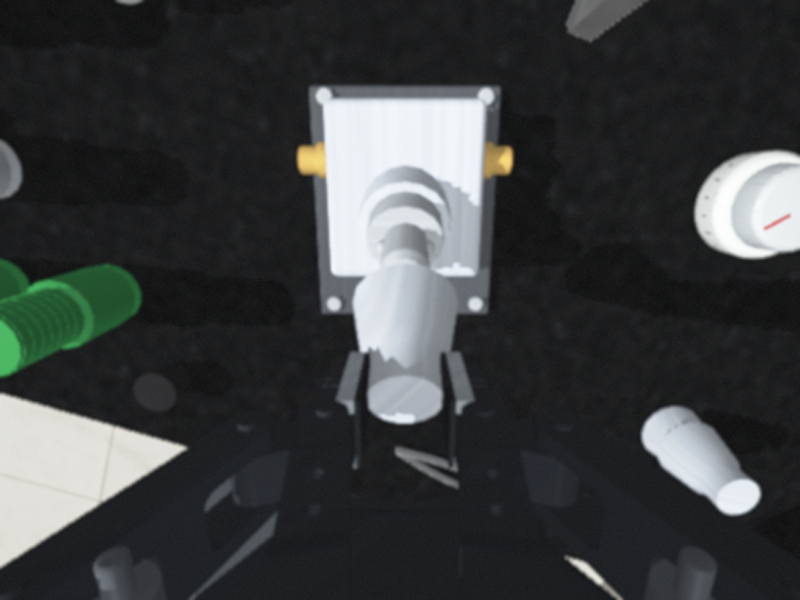

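View pics/s4b.png

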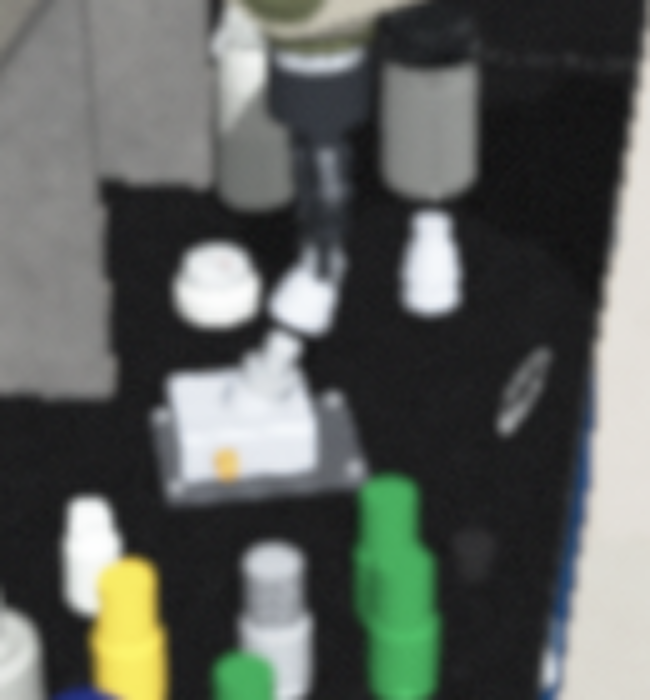

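```bash
python3 -c "
from h import *
plan([535,-165,170],19.5);plan([535,-165,48],19.5)"
```

```text
t 3.8 tcp [535.2 -27.3 153.4] yaw 19.51 tilt 0.02 dp [-0.2308  0.6485 -0.0828] tw 0.0001 F [ 0.5 -0.1 -2.4] g 0.295
t 3.8 tcp [535.2 -27.3 153.4] yaw 19.51 tilt 0.02 dp [-0.231   0.6484  0.5272] tw 0.0001 F [ 0.5 -0.1 -2.4] g 0.295
```

Call:
drive_tool:
  gripper: [0,0,0,0,0,0,0,0,0]
  dp:
    - [-0.04,0.1,-0.08]
    - [-0.12,0.3,-0.08]
    - [-0.2,0.5,-0.05]
    - [-0.23,0.65,0.1]
    - [-0.23,0.65,0.3]
    - [-0.23,0.65,0.45]
    - [-0.23,0.65,0.52]
    - [-0.23,0.65,0.52]
    - [-0.23,0.65,0.52]
  twist: [0,0,0,0,0,0,0,0,0]
  newtons: 20

```text
time_s: 4.7
eef_pos: [536.0, -165.3, 50.4]
ee_rot: [0.001, 0.986, 0.17, 0.001]
force: [-0.3, 0.5, -1.0]
grip_width: 0.296
```

```bash
python3 -c "
from h import *
plan([535,-165,43.8],19.5)"
```

```text
t 4.7 tcp [ 536.  -165.3   50.4] yaw 19.53 tilt 0.1 dp [-0.0043 -0.0032  0.0331] tw 0.0004 F [-0.3  0.5 -1. ] g 0.296
```

Call:
drive_tool:
  gripper: [0,0,0,0,0,0,0,0,0,0,0]
  dp:
    - [0,0,0.02]
    - [0,0,0.036]
    - [0,0,0.038]
    - [0.015,0,0.04]
    - [0.03,0,0.043]
    - [0.045,0,0.047]
    - [0.06,0,0.052]
    - [0.075,0,0.058]
    - [0.09,0,0.066]
    - [0.1,0,0.072]
    - [0.1,0,0.072]
  twist: [0,0,0,0,0,0,0,0,0,0,0]

```text
time_s: 5.8
eef_pos: [555.2, -158.9, 36.4]
ee_rot: [0.001, 0.986, 0.17, 0.001]
force: [-0.7, 0.5, 7.6]
grip_width: 0.299
```

```bash
python3 -c "
from h import *
plan([535,-165,43.8],19.5)
d=shot('wrist','w5');cv2.imwrite('pics/w5b.png',cv2.resize(d['im'],(800,600),interpolation=2))
shot('side','s5');big('s5',(195,100,325,240),5,'s5b')"
```

```text
t 5.8 tcp [ 555.2 -158.9   36.4] yaw 19.53 tilt 0.18 dp [-0.1055 -0.0049 -0.0374] tw 0.0004 F [-0.7  0.5  7.6] g 0.299
```

View pics/w5b.png

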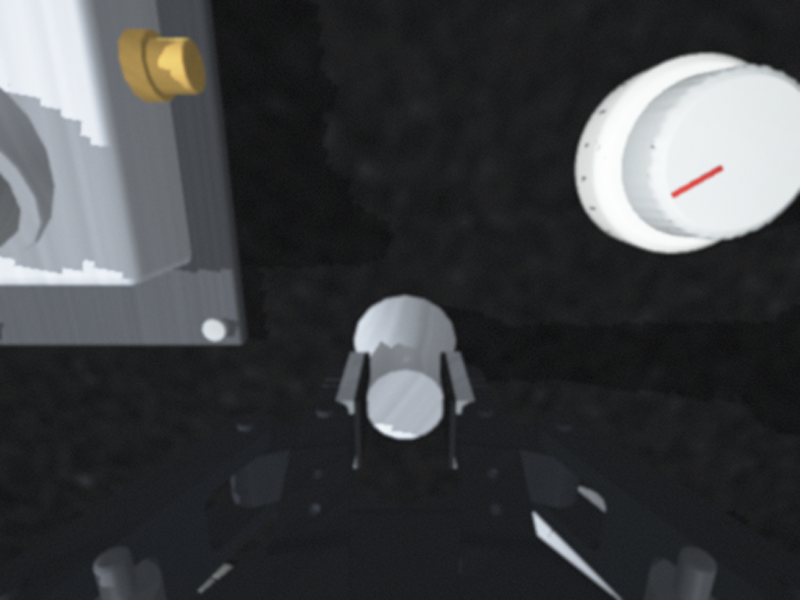

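View pics/s5b.png

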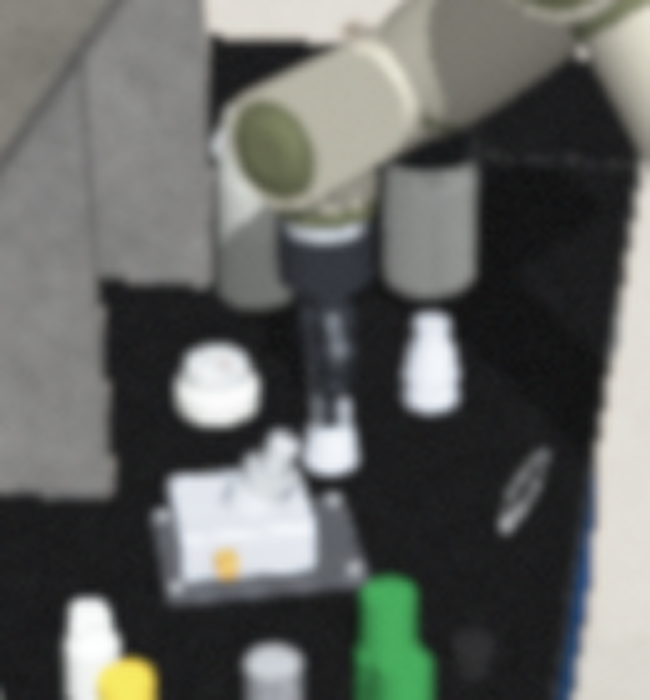

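```bash
python3 -c "
from h import *
W=load('w5');k=1/1.5625
c=onz(W,(405*k,404*k),50);print(c)
s=ctrl.sense();d=q2R(s['ee_rot']).T@(c-np.array(s['eef_pos']));print('in tool',d)
plan([535,-165,43.8],19.5)
# roundness of the ring ends: rim
print(proj(W,[555.2,-158.9,0])/k)
"
```

```text
[ 550.12431361 -158.97256764   50.        ]
in tool [ -4.70649672  -1.60219389 -13.58311889]
t 5.9 tcp [ 555.1 -158.9   36.4] yaw 19.53 tilt 0.18 dp [-0.1049 -0.005  -0.0371] tw 0.0003 F [-0.3 -0.7  7.4] g 0.298
[408.14202389 337.06354102]
```

```bash
python3 -c "
from h import *
plan([425,-296,130],19.5)
"
```

```text
t 5.9 tcp [ 555.1 -158.9   36.4] yaw 19.53 tilt 0.18 dp [-0.8413  0.4296 -0.4686] tw 0.0003 F [-0.3 -0.7  7.4] g 0.298
```

Call:
drive_tool:
  gripper: [0,0,0,0,0,0,0,0,0]
  dp:
    - [0,0,-0.15]
    - [0,0,-0.35]
    - [-0.1,0.05,-0.48]
    - [-0.3,0.15,-0.48]
    - [-0.5,0.25,-0.48]
    - [-0.7,0.35,-0.48]
    - [-0.84,0.43,-0.48]
    - [-0.84,0.43,-0.48]
    - [-0.84,0.43,-0.48]
  twist: [0,0,0,0,0,0,0,0,0]
  newtons: 30

```text
time_s: 6.8
eef_pos: [424.4, -296.0, 131.2]
ee_rot: [0.0, 0.986, 0.169, 0.0]
force: [-0.2, 0.4, -0.6]
grip_width: 0.298
```

```bash
python3 -c "
from h import *
plan([425,-296,130],19.5)
d=shot('wrist','w6');cv2.imwrite('pics/w6b.png',cv2.resize(d['im'],(800,600),interpolation=2))
"
```

```text
t 6.8 tcp [ 424.4 -296.   131.2] yaw 19.44 tilt 0.04 dp [0.0027 0.0011 0.0061] tw -0.0007 F [-0.2  0.4 -0.6] g 0.298
```

View pics/w6b.png

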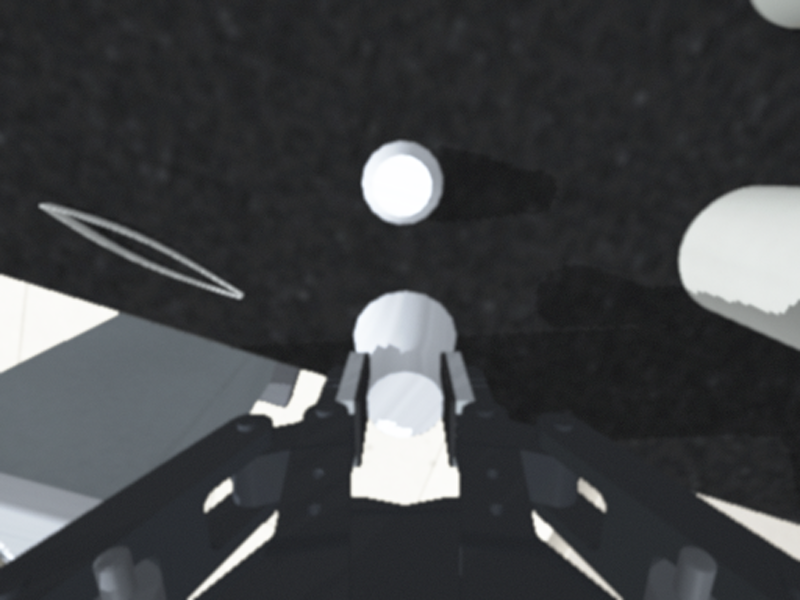

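```bash
python3 -c "
from h import *
W=load('w6');k=1/1.5625
g=cv2.cvtColor(W['im'],cv2.COLOR_BGR2GRAY)
m=(g>235).astype(np.uint8);m[:85]=0;m[150:]=0;m[:,:225]=0;m[:,290:]=0
cs,_=cv2.findContours(m,0,1);c=max(cs,key=cv2.contourArea);e=cv2.minEnclosingCircle(c);print(e,cv2.fitEllipse(c))
a=onz(W,e[0],72);b=onz(W,(405*k,404*k),131.2+13.6);print(a,b)
Rt=q2R(ctrl.sense()['ee_rot']);d=Rt.T@(a-b);print('tool delta',d,d/200)
print('dia',np.linalg.norm(onz(W,(e[0][0]+e[1],e[0][1]),72)-a)*2)
"
```

```text
((253.6851806640625, 116.72685241699219), 22.61887550354004) ((253.58480834960938, 118.01074981689453), (39.94811248779297, 43.82646942138672), 115.40658569335938)
[ 485.98973409 -268.49873441   72.        ] [ 419.2848782  -296.09340296  144.8       ]
tool delta [72.06274069 -3.75144959 72.82672285] [ 0.3603137  -0.01875725  0.36413361]
dia 32.589234195444305
```

```bash
python3 -c "
from h import *
big('w6',(215,75,300,155),8,'w6z')
"
```

```text
(no output)
```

View pics/w6z.png

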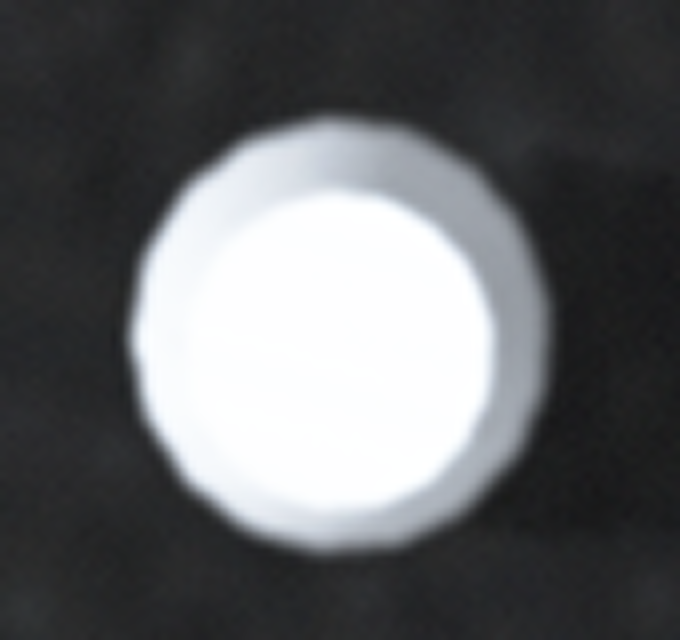

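```bash
python3 -c "
from h import *
W=load('w6');k=1/1.5625
a=onz(W,(257.2,118.1),72);b=onz(W,(405*k-.2,404*k-.2),131.2+13.6);print(a,b)
Rt=q2R(ctrl.sense()['ee_rot']);d=Rt.T@(a-b);print('tool delta',d,d/200)
o=[onz(W,(215+x/8-.4,75+y/8-.4),z) for x,y,z in [(341,333,10)]];print(o)
"
```

```text
[ 485.92879142 -271.203192     72.        ] [ 419.36331444 -295.95165699  144.8       ]
tool delta [70.98077591 -1.11523009 72.8270208 ] [ 0.35490388 -0.00557615  0.3641351 ]
[array([ 485.88779264, -270.91740977,   10.        ])]
```

Call:
drive_tool:
  gripper: [0,0,0,0,0,0,0,0,0]
  dp:
    - [0.12,0,0]
    - [0.24,0,0]
    - [0.33,0,0]
    - [0.353,-0.002,0]
    - [0.353,-0.002,0]
    - [0.353,-0.002,0.08]
    - [0.353,-0.002,0.16]
    - [0.353,-0.002,0.22]
    - [0.353,-0.002,0.22]
  twist: [0,0,0,0,0,0,0,0,0]

```text
time_s: 7.75
eef_pos: [490.2, -271.7, 86.2]
ee_rot: [-0.0, 0.986, 0.169, -0.001]
force: [-1.8, 0.5, 0.6]
grip_width: 0.297
```

```bash
python3 -c "
from h import *
plan([425,-296,80],19.5)
d=shot('wrist','w7');cv2.imwrite('pics/w7b.png',cv2.resize(d['im'],(800,600),interpolation=2))
shot('side','s7');big('s7',(235,105,325,205),6,'s7b')
"
```

```text
t 7.75 tcp [ 490.2 -271.7   86.2] yaw 19.5 tilt 0.09 dp [-0.3479  0.0055  0.0313] tw -0.0 F [-1.8  0.5  0.6] g 0.297
```

View pics/w7b.png

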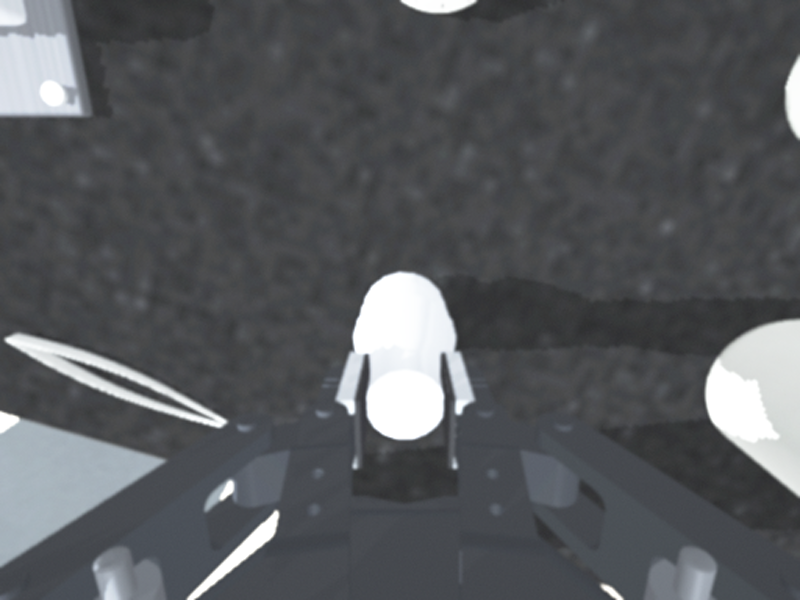

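View pics/s7b.png

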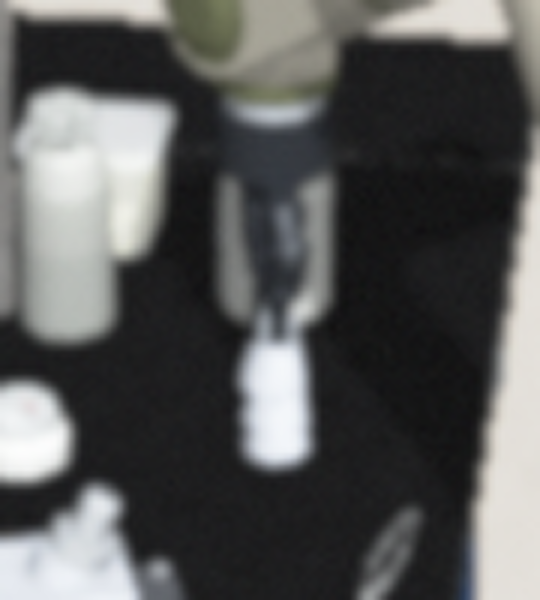

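Call:
drive_tool:
  gripper: [0,0,0,0.55,0.55,0.55,0.55]
  dp:
    - [0,0,0.015]
    - [0,0,0.028]
    - [0,0,0.028]
    - [0,0,0.028]
    - [0,0,0.028]
    - [0,0,0.028]
    - [0,0,0.028]
  twist: [0,0,0,0,0,0,0]

```text
time_s: 8.55
eef_pos: [491.0, -271.7, 81.3]
ee_rot: [-0.0, 0.986, 0.169, 0.0]
force: [0.7, 0.0, 0.5]
grip_width: 0.551
```

```bash
python3 -c "
from h import *
plan([425,-296,180],19.5)
d=shot('wrist','w8');cv2.imwrite('pics/w8b.png',cv2.resize(d['im'],(800,600),interpolation=2))
"
```

```text
t 8.55 tcp [ 491.  -271.7   81.3] yaw 19.51 tilt 0.01 dp [-0.3515  0.0043 -0.4935] tw 0.0001 F [0.7 0.  0.5] g 0.551
```

View pics/w8b.png

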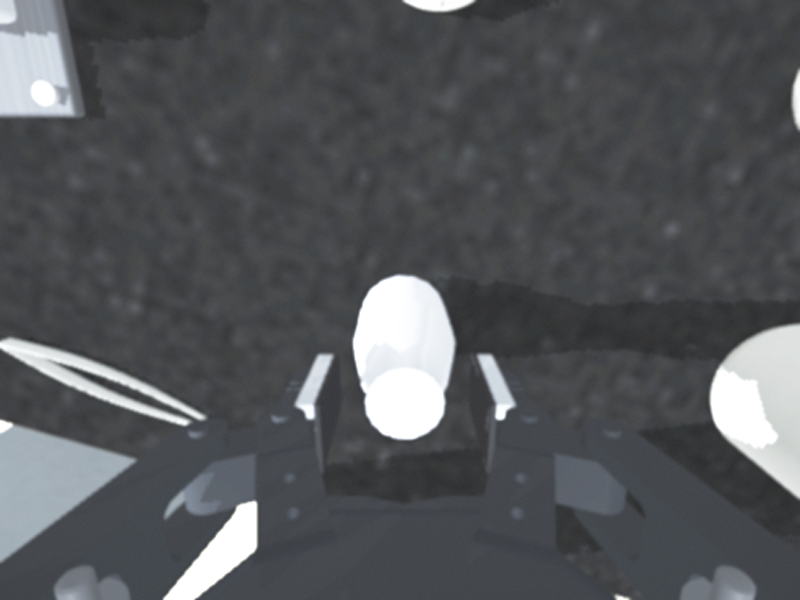

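Call:
drive_tool:
  gripper: [0.55,0.55,0.55,0.55,0.55]
  dp:
    - [0,0,-0.1]
    - [0,0,-0.3]
    - [0,0,-0.5]
    - [-0.2,0,-0.6]
    - [-0.2,0,-0.6]
  twist: [0,0,0,0,0]

```text
time_s: 9.1
eef_pos: [451.9, -286.7, 204.5]
ee_rot: [0.002, 0.986, 0.169, 0.001]
force: [-0.1, 0.6, -1.0]
grip_width: 0.553
```

```bash
python3 -c "
from h import *
plan([500,-40,210],19.5)
d=shot('wrist','w9');cv2.imwrite('pics/w9b.png',cv2.resize(d['im'],(800,600),interpolation=2))
shot('side','s9');big('s9',(235,105,325,205),6,'s9b')
"
```

```text
t 9.1 tcp [ 451.9 -286.7  204.5] yaw 19.41 tilt 0.3 dp [ 0.6367 -1.0835 -0.032 ] tw -0.001 F [-0.1  0.6 -1. ] g 0.553
```

View pics/w9b.png

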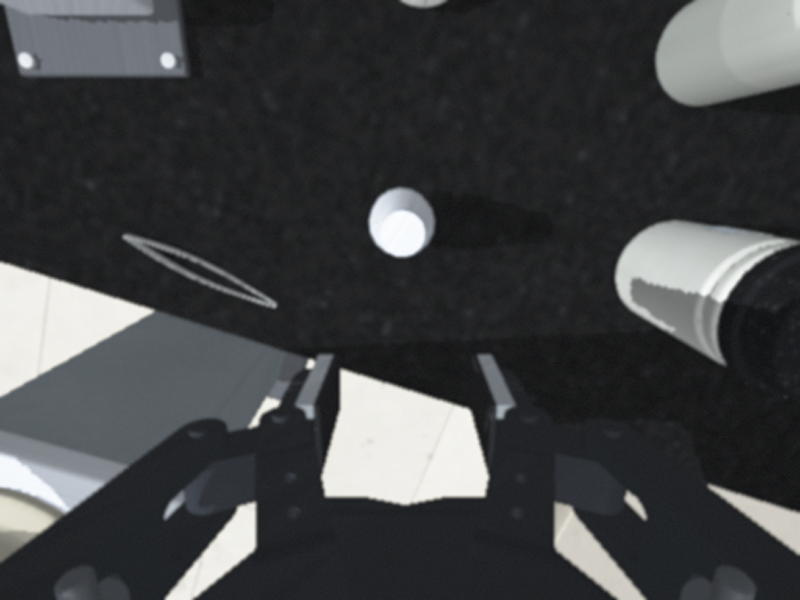

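View pics/s9b.png

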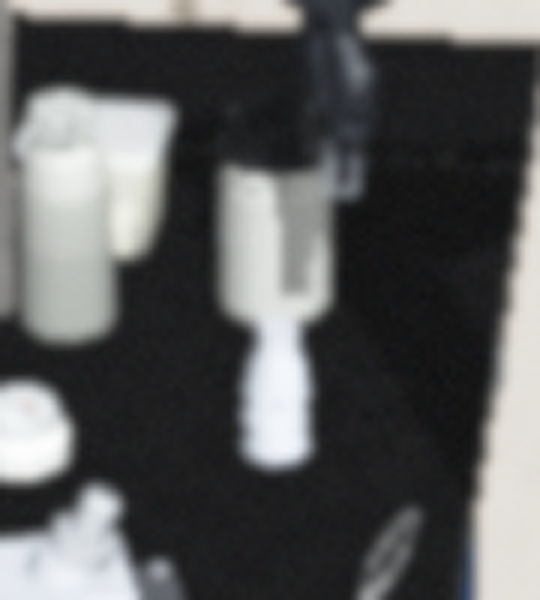

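Call:
drive_tool:
  gripper: [0.55,0.55,0.55,0.55,0.55,0.55,0.55]
  dp:
    - [0.1,-0.2,-0.03]
    - [0.22,-0.4,-0.03]
    - [0.36,-0.6,-0.03]
    - [0.48,-0.8,-0.03]
    - [0.62,-1,-0.03]
    - [0.63,-1,-0.03]
    - [0.63,-1,-0.03]
  twist: [0,0,0,0,0,0,0]

```text
time_s: 9.9
eef_pos: [505.5, -53.3, 206.3]
ee_rot: [-0.0, 0.985, 0.171, -0.001]
force: [0.1, -1.0, 0.2]
grip_width: 0.553
```

```bash
python3 -c "
from h import *
plan([500,-40,210],19.5)
d=shot('wrist','w10');cv2.imwrite('pics/w10b.png',cv2.resize(d['im'],(800,600),interpolation=2))
shot('side','s10');big('s10',(225,170,275,220),12,'s10b')
"
```

```text
t 9.9 tcp [505.5 -53.3 206.3] yaw 19.67 tilt 0.09 dp [-0.0036 -0.0716 -0.0182] tw 0.0019 F [ 0.1 -1.   0.2] g 0.553
```

View pics/w10b.png

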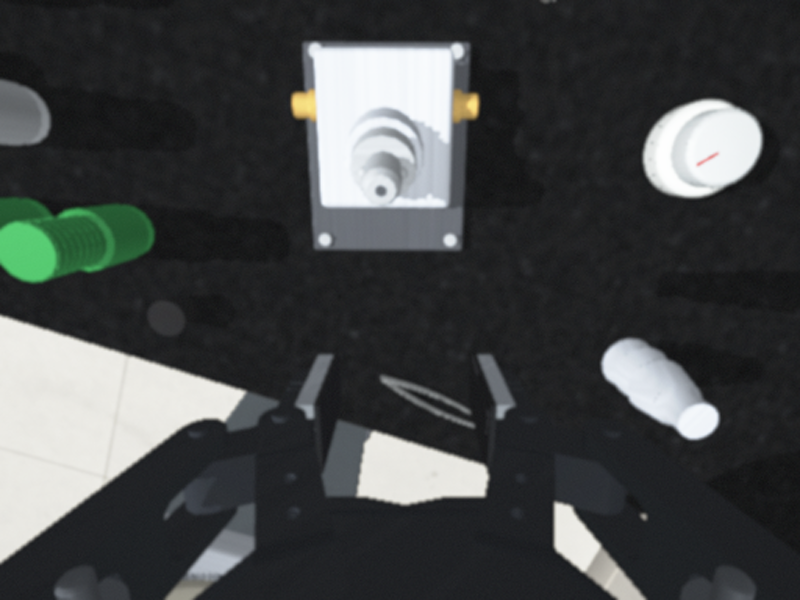

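View pics/s10b.png

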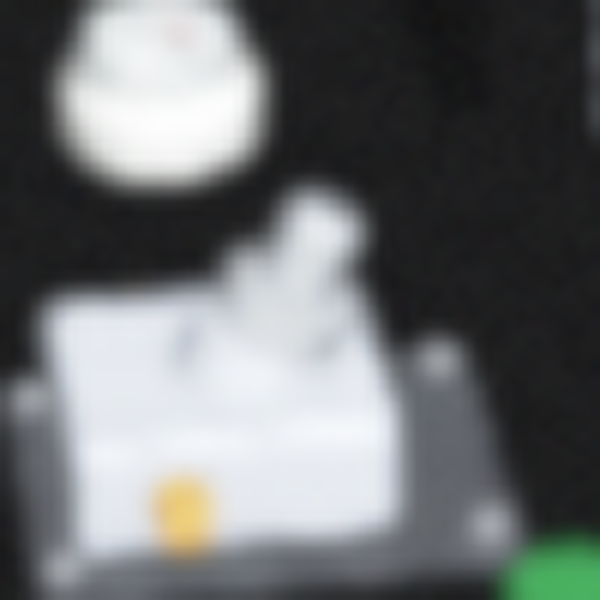

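```bash
python3 -c "
from h import *
W=load('w10');k=1/1.5625
a=np.array([-np.sin(.4189)*np.cos(np.radians(19.5)),-np.sin(.4189)*np.sin(np.radians(19.5)),np.cos(.4189)])
p=onz(W,(381*k-.2,190*k-.2),99.7);print('tip',p)
print('from cap', np.array([549.6,-21.3,119.8])-22*a, 'plate pred', np.array([581.9,-10,0])*0)
print('org',p-50*a)
"
```

```text
tip [558.67625548 -17.89396973  99.7       ]
from cap [558.03534785 -18.31288666  99.70218767] plate pred [ 0. -0.  0.]
org [577.84750058 -11.10507578  54.02315378]
```

Call:
drive_tool:
  gripper: [0.55,0.55,0.55,0.55,0.55,0.55]
  dp:
    - [0.03,-0.2,0]
    - [0.06,-0.4,0]
    - [0.1,-0.6,0]
    - [0.13,-0.8,0]
    - [0.17,-1,0]
    - [0.17,-1,0]
  twist: [0,0,0,0,0,0]

```text
time_s: 10.6
eef_pos: [469.8, 147.7, 207.1]
ee_rot: [-0.0, 0.985, 0.171, -0.0]
force: [-0.3, -0.9, 0.1]
grip_width: 0.555
```

```bash
python3 -c "
from h import *
plan([446,232,200],19.5)
"
```

```text
t 10.6 tcp [469.8 147.7 207.1] yaw 19.65 tilt 0.05 dp [ 0.0298 -0.437   0.0359] tw 0.0016 F [-0.3 -0.9  0.1] g 0.555
```

Call:
drive_tool:
  gripper: [0.8,0.8,0.8,0.8]
  dp:
    - [0.01,-0.2,0]
    - [0.03,-0.4,0.03]
    - [0.03,-0.44,0.03]
    - [0.03,-0.44,0.03]
  twist: [0.001,0.002,0.002,0.002]

```text
time_s: 11.0
eef_pos: [446.9, 229.8, 201.0]
ee_rot: [0.0, 0.986, 0.168, -0.0]
force: [-0.0, 0.2, 0.6]
grip_width: 0.802
```

```bash
python3 -c "
from h import *
plan([446,232,200],19.5)
d=shot('wrist','w11');cv2.imwrite('pics/w11b.png',cv2.resize(d['im'],(800,600),interpolation=2))
"
```

```text
t 11.0 tcp [446.9 229.8 201. ] yaw 19.34 tilt 0.04 dp [-0.0008 -0.0119  0.0051] tw -0.0017 F [-0.   0.2  0.6] g 0.802
```

View pics/w11b.png

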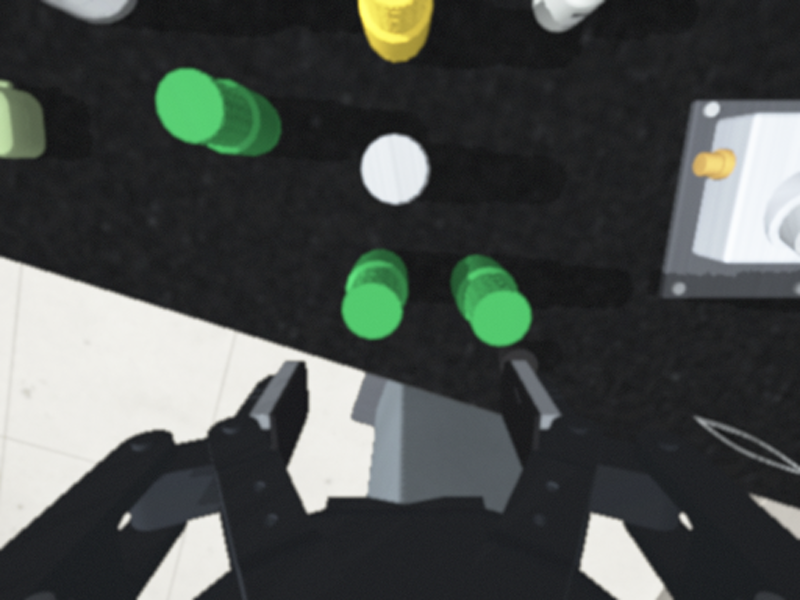

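```bash
python3 -c "
from h import *
W=load('w11');k=1/1.5625
g=cv2.cvtColor(W['im'],cv2.COLOR_BGR2GRAY)
m=(g>150).astype(np.uint8);m[:80]=0;m[135:]=0;m[:,:225]=0;m[:,280:]=0
cs,_=cv2.findContours(m,0,1);c=max(cs,key=cv2.contourArea);(cx,cy),r=cv2.minEnclosingCircle(c);print(cx,cy,r)
p=onz(W,(cx,cy),98);print(p,'dia',2*np.linalg.norm(onz(W,(cx+r,cy),98)-p))
plan([*p[:2],140],19.5)
"
```

```text
251.85401916503906 107.95977020263672 22.14455795288086
[513.72169261 261.47875264  98.        ] dia 38.45403025065372
t 11.05 tcp [447.3 229.1 201.2] yaw 19.28 tilt 0.03 dp [ 0.367  -0.0432  0.3058] tw -0.0024 F [-0.2  0.3 -0.4] g 0.801
```

Call:
drive_tool:
  gripper: [0.8,0.8,0.8,0.8,0.8,0.8,0.8]
  dp:
    - [0.2,-0.02,0]
    - [0.367,-0.038,0.05]
    - [0.367,-0.038,0.25]
    - [0.367,-0.038,0.45]
    - [0.367,-0.038,0.6]
    - [0.367,-0.038,0.6]
    - [0.367,-0.038,0.6]
  twist: [-0.001,-0.002,-0.002,-0.002,-0.002,-0.002,-0.002]

```text
time_s: 11.75
eef_pos: [514.6, 260.6, 82.3]
ee_rot: [0.0, 0.986, 0.169, 0.0]
force: [-0.0, 1.1, 1.1]
grip_width: 0.801
```

```bash
python3 -c "
from h import *
plan([514.5,259.5,61],19.5)
d=shot('wrist','w12');cv2.imwrite('pics/w12b.png',cv2.resize(d['im'],(800,600),interpolation=2))
"
```

```text
t 11.75 tcp [514.6 260.6  82.3] yaw 19.41 tilt 0.05 dp [-0.0023  0.0049  0.1067] tw -0.001 F [-0.   1.1  1.1] g 0.801
```

View pics/w12b.png

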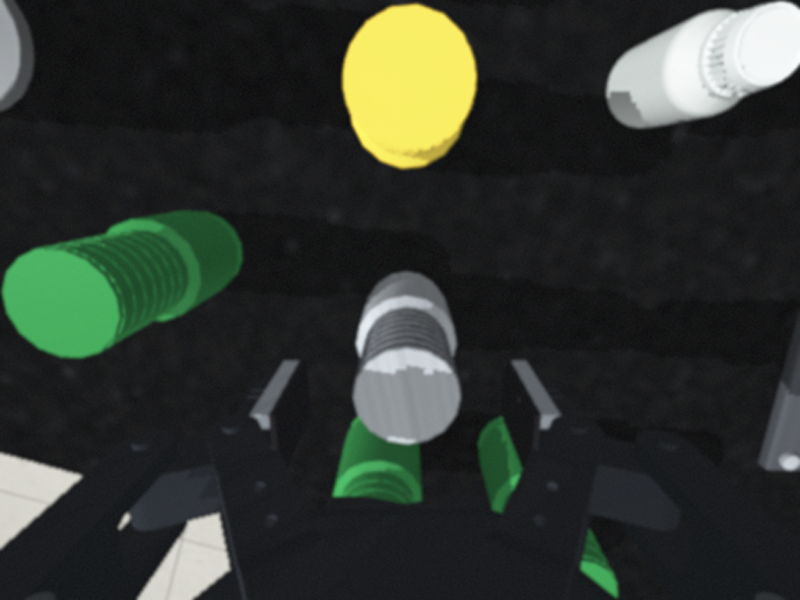

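```bash
python3 -c "
from h import *
W=load('w12');k=1/1.5625
print(onz(W,(407*k,395*k),98))"
```

```text
[514.04727157 261.3705372   98.        ]
```

Call:
drive_tool:
  gripper: [0.8,0.8,0.8,0,0,0,0,0]
  dp:
    - [0,0,0.06]
    - [0,0,0.108]
    - [0,0,0.108]
    - [0,0,0.108]
    - [0,0,0.108]
    - [0,0,0.108]
    - [0,0,0.108]
    - [0,0,0.108]
  twist: [0,0,0,0,0,0,0,0]
  newtons: 40

```text
time_s: 12.6
eef_pos: [513.7, 261.9, 60.1]
ee_rot: [-0.0, 0.986, 0.169, 0.0]
force: [-0.2, 0.8, 1.7]
grip_width: 0.408
```

```bash
python3 -c "
from h import *
plan([565,-160,120],19.5)"
```

```text
t 12.6 tcp [513.7 261.9  60.1] yaw 19.51 tilt 0.05 dp [-0.4625  2.0743 -0.3003] tw 0.0001 F [-0.2  0.8  1.7] g 0.408
```

```bash
python3 -c "
from h import *
T=load('top0');t=lambda x,y:(130+x/3.4,140+y/3.4)
print('vial',onz(T,t(260,65),75))
plan([570,140,165],19.5);plan([570,140,62.5],19.5)"
```

```text
vial [651.67918831 183.9551559   75.        ]
t 12.6 tcp [513.7 261.9  60.1] yaw 19.51 tilt 0.05 dp [ 0.0622  0.6687 -0.5247] tw 0.0001 F [-0.2  0.8  1.7] g 0.408
t 12.6 tcp [513.7 261.9  60.1] yaw 19.51 tilt 0.05 dp [ 0.0618  0.6688 -0.0122] tw 0.0001 F [-0.2  0.8  1.7] g 0.408
```

Call:
drive_tool:
  gripper: [0,0,0,0,0,0,0,0,0,0,0]
  dp:
    - [0,0,-0.1]
    - [0,0,-0.3]
    - [0.01,0.05,-0.5]
    - [0.03,0.25,-0.52]
    - [0.05,0.45,-0.5]
    - [0.06,0.64,-0.4]
    - [0.06,0.67,-0.25]
    - [0.06,0.67,-0.1]
    - [0.06,0.67,-0.03]
    - [0.06,0.67,-0.012]
    - [0.06,0.67,-0.012]
  twist: [0,0,0,0,0,0,0,0,0,0,0]

```text
time_s: 13.7
eef_pos: [569.8, 139.8, 62.6]
ee_rot: [0.0, 0.985, 0.17, 0.0]
force: [0.3, 0.5, -0.9]
grip_width: 0.412
```

```bash
python3 -c "
from h import *
plan([570,140,60.5],19.5)
d=shot('wrist','w13');cv2.imwrite('pics/w13b.png',cv2.resize(d['im'],(800,600),interpolation=2))
"
```

```text
t 13.7 tcp [569.8 139.8  62.6] yaw 19.54 tilt 0.03 dp [ 0.0015 -0.0005  0.0104] tw 0.0005 F [ 0.3  0.5 -0.9] g 0.412
```

View pics/w13b.png

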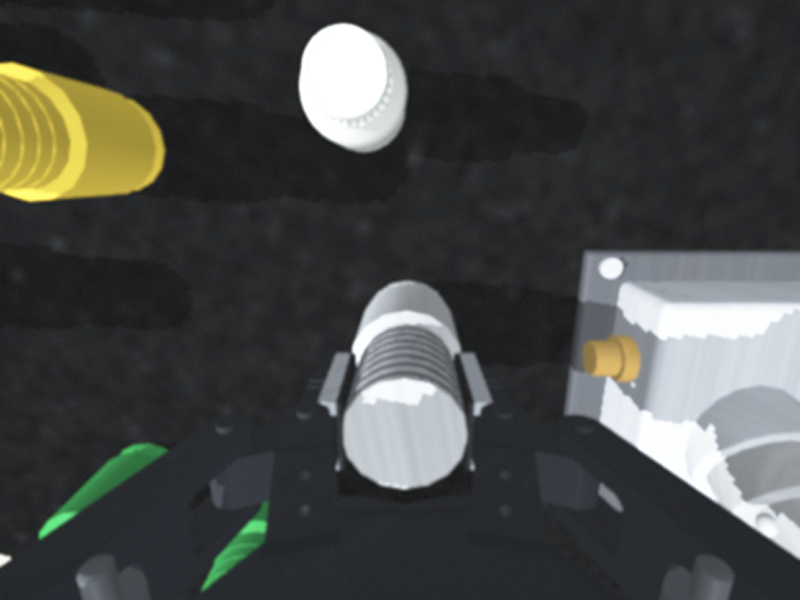

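Call:
drive_tool:
  gripper: [0,0,0,0,0,0,0,0,0,0,0]
  dp:
    - [0,0,0.012]
    - [0,0,0.022]
    - [-0.02,0,0.018]
    - [-0.043,0,0.014]
    - [-0.064,0,0.012]
    - [-0.086,0,0.01]
    - [-0.107,0,0.01]
    - [-0.128,0,0.01]
    - [-0.15,0,0.012]
    - [-0.171,0,0.015]
    - [-0.171,0,0.015]
  twist: [0,0,0,0,0,0,0,0,0,0,0]
  newtons: 20

```text
time_s: 14.85
eef_pos: [537.5, 127.9, 59.8]
ee_rot: [0.0, 0.986, 0.169, 0.001]
force: [1.2, 0.0, 6.5]
grip_width: 0.417
```

```bash
python3 -c "
from h import *
plan([570,140,60.5],19.5)
d=shot('wrist','w14');cv2.imwrite('pics/w14b.png',cv2.resize(d['im'],(800,600),interpolation=2))
shot('side','s14');big('s14',(195,155,325,295),5,'s14b')
"
```

```text
t 14.85 tcp [537.5 127.9  59.8] yaw 19.51 tilt 0.09 dp [ 0.1735 -0.0028 -0.0031] tw 0.0001 F [1.2 0.  6.5] g 0.417
```

View pics/w14b.png

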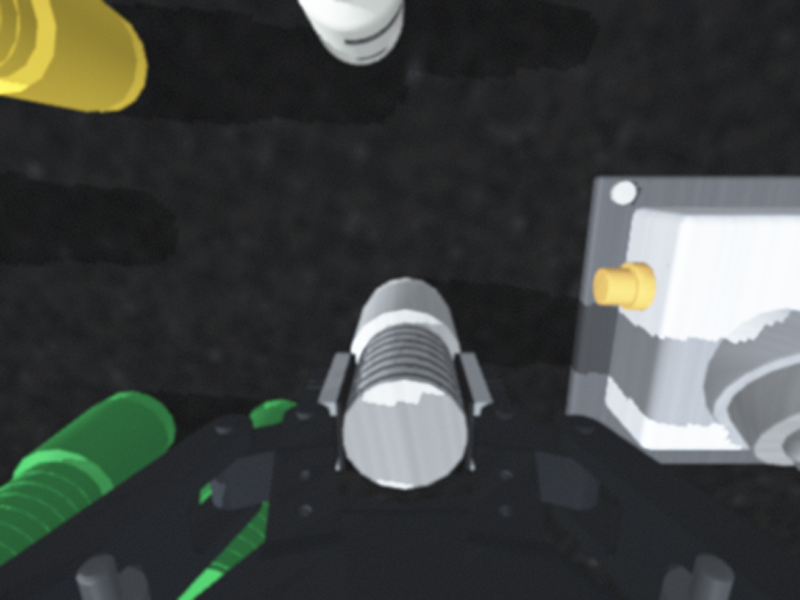

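View pics/s14b.png

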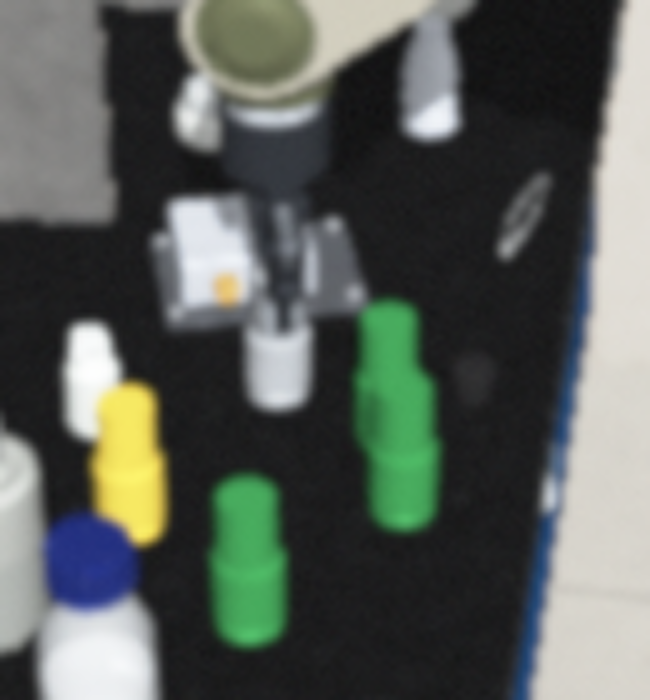

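```bash
cat >> h.py <<'E'
c_,s_=np.cos(np.radians(19.5)),np.sin(np.radians(19.5))
def XL(X,L,z): return [X*c_-L*s_, X*s_+L*c_, z]
def toXL(p): return [p[0]*c_+p[1]*s_, -p[0]*s_+p[1]*c_, p[2]]
E
python3 -c "
from h import *
k=1/1.5625
W=load('w13');c=onz(W,(405*k-.2,433*k-.2),100.5);print('coup in w13 XL',np.round(toXL(c),1),'tcp',np.round(toXL([569.8,139.8,62.6]),1))
W=load('w2');print('divider',[onz(W,(q[0]*k,q[1]*k),0).round() for q in [(575,62),(590,68),(715,2)]])
plan(XL(590,-204.7,200),19.5);plan(XL(580,-204.7,149),19.5)"
```

```text
coup in w13 XL [584.  -56.7 100.5] tcp [583.8 -58.4  62.6]
divider [array([715., -74.,   0.]), array([716., -84.,   0.]), array([ 772., -138.,    0.])]
t 14.95 tcp [537.4 127.9  59.8] yaw 19.51 tilt 0.05 dp [ 0.204   0.7298 -0.7006] tw 0.0002 F [1.  0.1 6.7] g 0.411
t 14.95 tcp [537.4 127.9  59.8] yaw 19.51 tilt 0.05 dp [ 0.1538  0.7296 -0.4456] tw 0.0002 F [1.  0.1 6.7] g 0.411
```

Call:
drive_tool:
  gripper: [0,0,0,0,0,0,0,0,0,0]
  dp:
    - [0,0,-0.15]
    - [0,0,-0.35]
    - [0.05,0.1,-0.6]
    - [0.1,0.3,-0.65]
    - [0.15,0.5,-0.65]
    - [0.17,0.7,-0.65]
    - [0.17,0.73,-0.65]
    - [0.17,0.73,-0.55]
    - [0.17,0.73,-0.55]
    - [0.17,0.73,-0.55]
  twist: [0,0,0,0,0,0,0,0,0,0]
  newtons: 35

```text
time_s: 15.95
eef_pos: [617.4, 2.3, 168.7]
ee_rot: [-0.0, 0.985, 0.17, -0.001]
force: [-0.2, 0.9, -1.1]
grip_width: 0.411
```

```bash
python3 -c "
from h import *
plan(XL(575,-204.7,149),19.5)
d=shot('wrist','w15');cv2.imwrite('pics/w15b.png',cv2.resize(d['im'],(800,600),interpolation=2))
shot('side','s15');big('s15',(195,105,325,245),5,'s15b')"
```

```text
t 15.95 tcp [617.4   2.3 168.7] yaw 19.54 tilt 0.14 dp [-0.0383  0.004   0.0987] tw 0.0004 F [-0.2  0.9 -1.1] g 0.411
```

View pics/w15b.png

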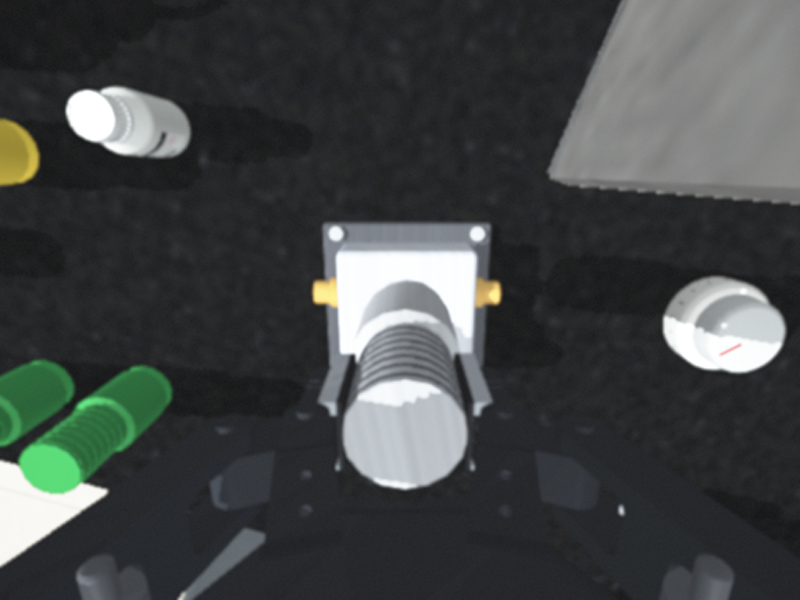

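View pics/s15b.png

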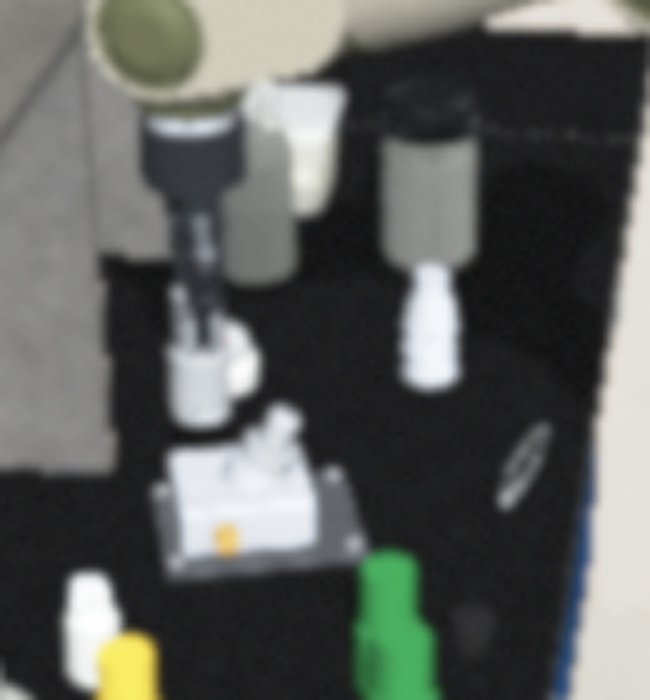

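Call:
drive_tool:
  gripper: [0,0,0,0,0,0,0,0,0,0,0,0,0]
  dp:
    - [0,0.002,0.06]
    - [0,0.004,0.103]
    - [0,0.004,0.103]
    - [-0.05,0.004,0.103]
    - [-0.1,0.004,0.103]
    - [-0.125,0.004,0.103]
    - [-0.15,0.004,0.1]
    - [-0.175,0.004,0.097]
    - [-0.2,0.004,0.095]
    - [-0.225,0.004,0.095]
    - [-0.25,0.004,0.097]
    - [-0.27,0.004,0.1]
    - [-0.27,0.004,0.1]
  twist: [0,0,0,0,0,0,0,0,0,0,0,0,0]
  newtons: 20

```text
time_s: 17.35
eef_pos: [568.5, -17.1, 150.6]
ee_rot: [0.001, 0.986, 0.169, 0.002]
force: [4.7, 2.0, 4.3]
grip_width: 0.415
```

```bash
python3 -c "
from h import *
plan(XL(527,-204.7,149),19.5)
d=shot('wrist','w16');cv2.imwrite('pics/w16b.png',cv2.resize(d['im'],(800,600),interpolation=2))
shot('side','s16');big('s16',(195,105,325,245),5,'s16b')"
```

```text
t 17.35 tcp [568.5 -17.1 150.6] yaw 19.5 tilt 0.25 dp [-0.016  -0.0058  0.0077] tw 0.0 F [4.7 2.  4.3] g 0.415
```

View pics/w16b.png

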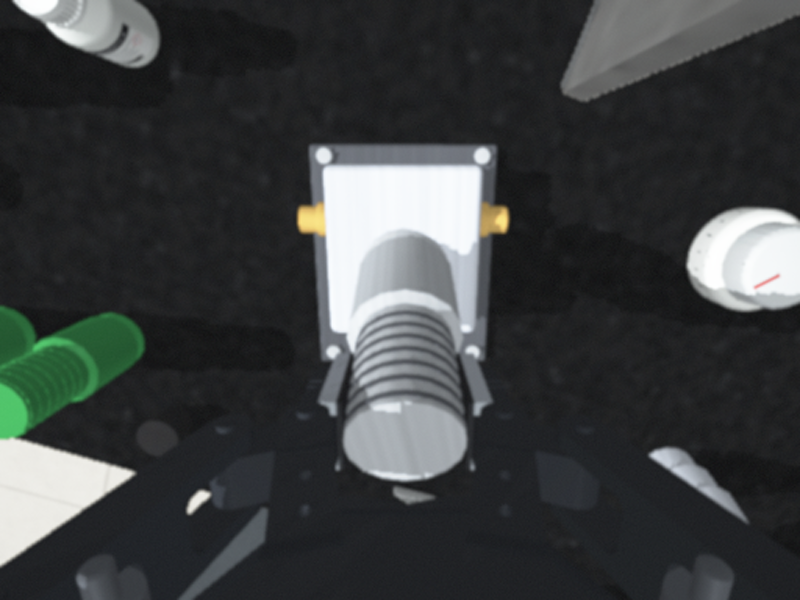

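View pics/s16b.png

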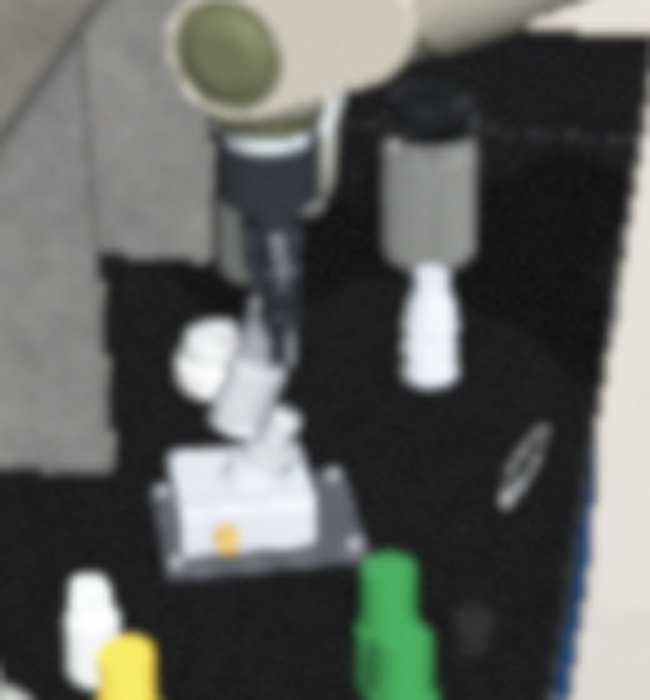

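```bash
python3 -c "
from h import *
big('w16',(210,135,310,315),4,'w16z')
"
```

```text
(no output)
```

View pics/w16z.png

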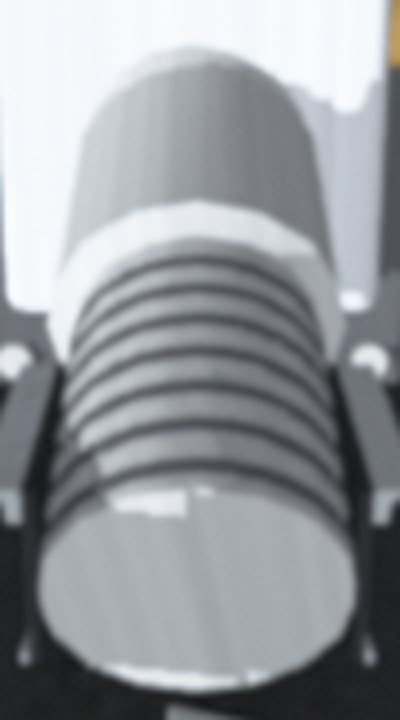

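```bash
cat > fit.py <<'E'
from h import *
from scipy.optimize import least_squares
def fit(tag,feats,L,use=None):
    W=load(tag)
    def pt(v,h,r):
        X,z,th=v; a=np.array([-np.sin(th),np.cos(th)]); e=np.array([np.cos(th),np.sin(th)])
        q=np.array([X,z])+h*a+r*e; return XL(q[0],L,q[1])
    f=lambda v:[proj(W,pt(v,h,r))[1]-row for h,r,row in feats]
    best=least_squares(f,[545,90,.35],x_scale=[1,1,.01])
    return best.x,best.fun
if __name__=='__main__':
    o=lambda y:135+y/4-.375
    F=[(98,18,o(487)),(98,-18,o(690)),(52,22,o(203)),(52,18,o(240)),(8,22,o(63))]
    for L in (-204.7,):
        x,r=fit('w16',F,L); print(x[:2].round(1),np.degrees(x[2]).round(2),np.round(r,2))
        x,r=fit('w16',F[:4],L); print(x[:2].round(1),np.degrees(x[2]).round(2),np.round(r,2))
    print('tip',toXL([558.7,-17.9,99.7]), 'tcp',toXL([568.5,-17.1,150.6]))
E
python3 fit.py
```

```text
[557.3  95.3] 18.27 [ 0.17  0.03  1.34 -1.9   0.33]
[556.8  95. ] 17.98 [-0.06  0.12  1.58 -1.65]
tip [np.float64(520.6786582929157), np.float64(-203.3711749444578), 99.7] tcp [np.float64(530.1835903930059), np.float64(-205.888368972075), 150.6]
```

Call:
drive_tool:
  gripper: [0,0,0,0,0]
  dp:
    - [-0.01,-0.003,0]
    - [-0.02,-0.006,0]
    - [-0.03,-0.006,0]
    - [-0.04,-0.006,0]
    - [-0.04,-0.006,0]
  twist: [0,0,0,0,0]

```text
time_s: 17.95
eef_pos: [560.1, -18.8, 149.4]
ee_rot: [0.0, 0.986, 0.169, 0.001]
force: [5.2, -0.1, -0.2]
grip_width: 0.412
```

```bash
python3 -c "
from h import *
plan(XL(527,-204.7,149),19.5)
d=shot('wrist','w17');big('w17',(210,135,310,315),4,'w17z')"
```

```text
t 17.95 tcp [560.1 -18.8 149.4] yaw 19.5 tilt 0.11 dp [0.0265 0.0001 0.0018] tw 0.0 F [ 5.2 -0.1 -0.2] g 0.412
```

View pics/w17z.png

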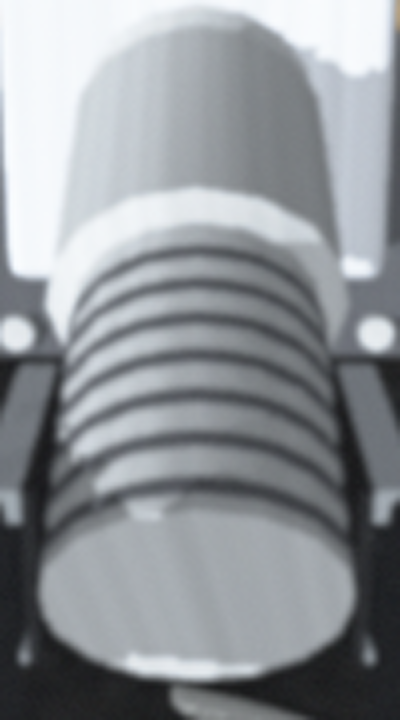

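```bash
python3 -c "
from fit import *
o=lambda y:135+y/4-.375
F=[(98,18,o(506)),(98,-18,o(680)),(52,22,o(188)),(52,18,o(228)),(8,22,o(24))]
for G in (F,F[:4],F+[(0,20.5,o(8))]):
  x,r=fit('w17',G,-204.7); print(x[:2].round(1),np.degrees(x[2]).round(2),np.round(r,2))
x,r=fit('w16',[(98,18,o(487)),(98,-18,o(690)),(52,22,o(203)),(52,18,o(240)),(8,22,o(63)),(0,20.5,o(47))],-204.7); print(x[:2].round(1),np.degrees(x[2]).round(2),np.round(r,2))
x,r=fit('w13',[],0) if 0 else (0,0)
"
```

```text
[557.2  97.5] 23.9 [ 0.28  0.02  1.71 -2.5   0.47]
[556.5  97. ] 23.47 [-0.09  0.16  2.05 -2.15]
[557.4  97.5] 24.0 [ 0.36 -0.03  1.65 -2.56  0.3   0.24]
[557.7  95.5] 18.55 [ 0.41 -0.07  1.16 -2.08 -0.14  0.69]
```

```bash
python3 -c "
from h import *
big('w13',(210,165,310,315),5,'w13z')"
```

View pics/w13z.png

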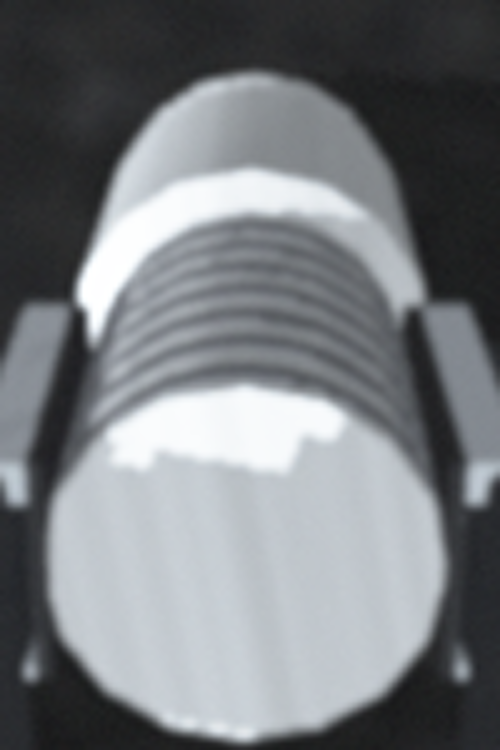

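```bash
python3 -c "
from fit import *
o=lambda y:165+y/5-.4
F=[(98,18,o(385)),(98,-18,o(742)),(52,22,o(172)),(52,18,o(212)),(8,22,o(72))]
for G in (F,F[:4]):
  x,r=fit('w13',G,-58.4); print(x[:2].round(1),np.degrees(x[2]).round(2),np.round(r,2))
print(toXL([569.8,139.8,62.6]))
"
```

```text
[584.1   3.9] 0.15 [ 0.64 -0.08 -0.06 -1.58  1.08]
[582.6   3.9] -0.8 [-0.03  0.05  0.74 -0.76]
[np.float64(583.7833205452043), np.float64(-58.42186793671607), 62.6]
```

Call:
drive_tool:
  gripper: [0,0,0,0,0,0,0,0,0]
  dp:
    - [0.02,0,0]
    - [0.03,0,-0.01]
    - [0.01,0,-0.06]
    - [-0.03,0,-0.137]
    - [-0.03,0,-0.137]
    - [-0.09,0,-0.114]
    - [-0.15,0,-0.09]
    - [-0.206,0,-0.068]
    - [-0.206,0,-0.068]
  twist: [0,0,0,0,0,0,0,0,0]
  newtons: 60

```text
time_s: 18.9
eef_pos: [519.6, -32.4, 162.0]
ee_rot: [-0.0, 0.986, 0.169, -0.001]
force: [0.1, -0.2, 0.0]
grip_width: 0.407
```

```bash
python3 -c "
from h import *
plan(XL(479.4,-204.7,162.9),19.5)
d=shot('wrist','w18');big('w18',(185,75,335,315),2.5,'w18z')
shot('side','s18');big('s18',(195,105,325,245),5,'s18b')"
```

```text
t 18.9 tcp [519.6 -32.4 162. ] yaw 19.48 tilt 0.13 dp [ 0.0022  0.0038 -0.0045] tw -0.0003 F [ 0.1 -0.2  0. ] g 0.407
```

View pics/w18z.png

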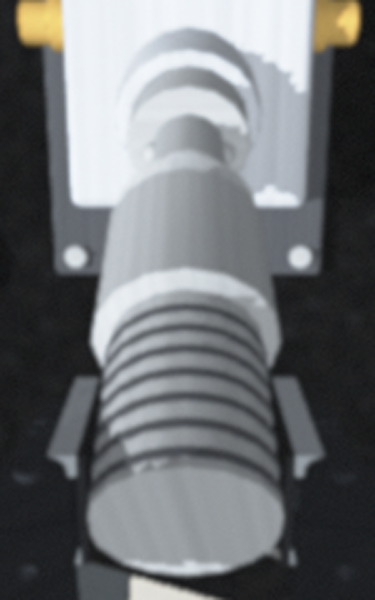

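View pics/s18b.png

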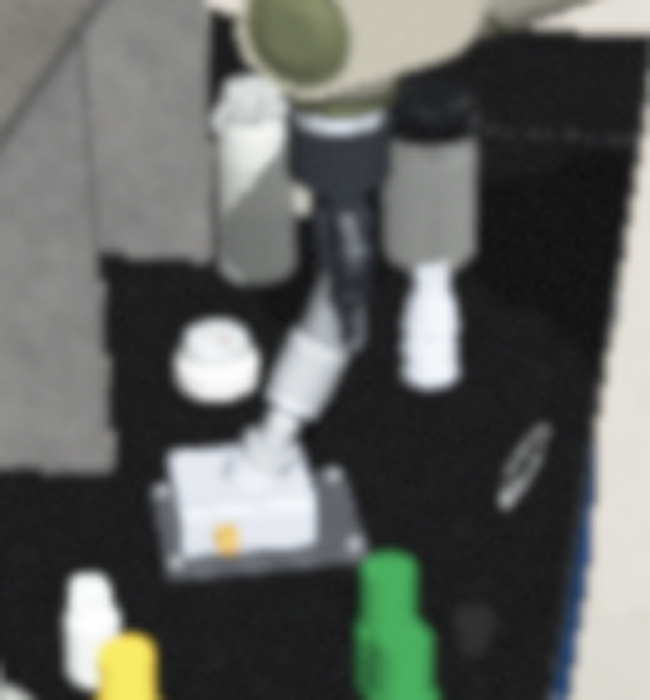

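Call:
drive_tool:
  gripper: [0,0,0,0,0,0]
  dp:
    - [0.012,0.003,0.023]
    - [0.022,0.003,0.046]
    - [0.032,0.003,0.069]
    - [0.042,0.003,0.091]
    - [0.052,0.003,0.114]
    - [0.052,0.003,0.114]
  twist: [0,0,0,0,0,0]
  newtons: 80

```text
time_s: 19.6
eef_pos: [530.6, -29.2, 139.1]
ee_rot: [-0.0, 0.986, 0.17, -0.001]
force: [0.7, -0.0, -0.5]
grip_width: 0.405
```

```bash
python3 -c "
from h import *
plan(XL(479.4,-204.7,162.9),19.5)
d=shot('wrist','w19');big('w19',(185,75,335,315),2.5,'w19z')
shot('side','s19');big('s19',(225,145,295,215),8,'s19b')"
```

```text
t 19.6 tcp [530.6 -29.2 139.1] yaw 19.52 tilt 0.07 dp [-0.0553  0.0003 -0.1188] tw 0.0002 F [ 0.7 -0.  -0.5] g 0.405
```

View pics/w19z.png

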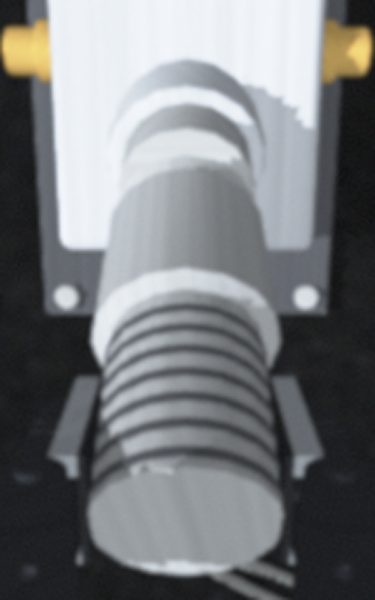

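View pics/s19b.png

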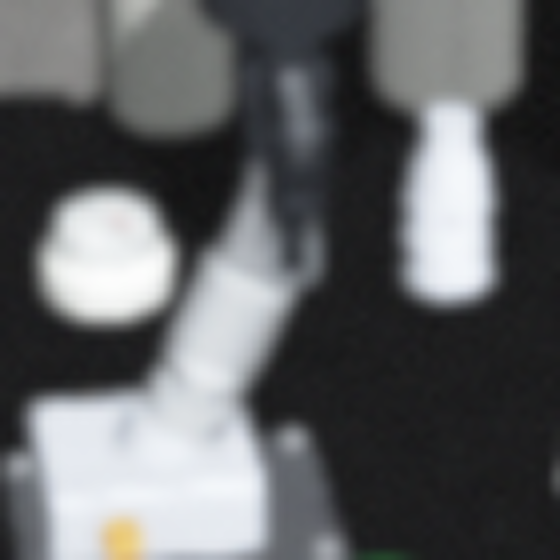

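Call:
drive_tool:
  gripper: [0,0,0,0,0,0]
  dp:
    - [0.01,0,0.023]
    - [0.02,0,0.046]
    - [0.026,0,0.059]
    - [0.032,0,0.073]
    - [0.036,0,0.082]
    - [0.036,0,0.082]
  twist: [0,0,0,0,0,0]
  newtons: 100

```text
time_s: 20.3
eef_pos: [537.4, -27.0, 123.7]
ee_rot: [0.0, 0.986, 0.17, -0.0]
force: [-2.5, -0.8, 1.8]
grip_width: 0.397
```

```bash
python3 -c "
from h import *
plan(XL(503.5,-204.7,111.3),19.5)"
```

```text
t 20.3 tcp [537.4 -27.  123.7] yaw 19.52 tilt 0.02 dp [ 0.0295 -0.0006  0.0619] tw 0.0002 F [-2.5 -0.8  1.8] g 0.397
```

Call:
drive_tool:
  gripper: [0,0,0,0]
  dp:
    - [0.004,0,0.009]
    - [0.008,0,0.018]
    - [0.012,0,0.027]
    - [0.012,0,0.027]
  twist: [0,0,0,0]

```text
time_s: 20.7
eef_pos: [539.8, -26.1, 118.0]
ee_rot: [-0.0, 0.986, 0.169, -0.0]
force: [-3.0, 0.2, 3.6]
grip_width: 0.401
```

```bash
python3 -c "
from h import *
plan(XL(503.5,-204.7,111.3),19.5)
d=shot('wrist','w20');big('w20',(185,75,335,315),2.5,'w20z')"
```

```text
t 20.7 tcp [539.8 -26.1 118. ] yaw 19.51 tilt 0.01 dp [ 0.017  -0.0006  0.0332] tw 0.0001 F [-3.   0.2  3.6] g 0.401
```

View pics/w20z.png

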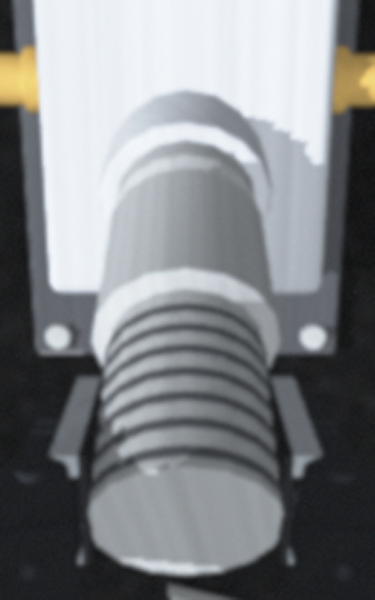

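Call:
drive_tool:
  gripper: [0,0,0,0]
  dp:
    - [0.004,0,0.009]
    - [0.009,0,0.018]
    - [0.013,0,0.027]
    - [0.013,0,0.027]
  twist: [0,0,0,0]

```text
time_s: 21.15
eef_pos: [542.2, -25.3, 112.6]
ee_rot: [0.0, 0.986, 0.169, -0.0]
force: [-5.2, -0.3, 5.9]
grip_width: 0.4
```

```bash
python3 -c "
from h import *
plan(XL(503.5,-204.7,111.3),19.5)
d=shot('wrist','w21');big('w21',(185,75,335,315),2.5,'w21z')"
```

```text
t 21.15 tcp [542.2 -25.3 112.6] yaw 19.51 tilt 0.02 dp [ 0.0044 -0.0007  0.0065] tw 0.0002 F [-5.2 -0.3  5.9] g 0.4
```

View pics/w21z.png

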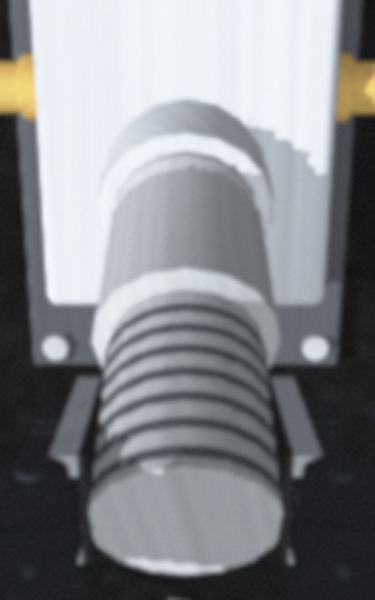

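Call:
drive_tool:
  gripper: [0,0,0,0]
  dp:
    - [0.002,0,0.007]
    - [0.004,0,0.014]
    - [0.004,0,0.014]
    - [0.004,0,0.014]
  twist: [0,0,0,0]

```text
time_s: 21.6
eef_pos: [542.9, -25.1, 110.6]
ee_rot: [0.0, 0.986, 0.17, 0.0]
force: [-7.3, -1.1, 11.9]
grip_width: 0.399
```

```bash
python3 -c "
from h import *
plan(XL(503.5,-204.7,111.3),19.5)"
```

```text
t 21.6 tcp [542.9 -25.1 110.6] yaw 19.52 tilt 0.02 dp [ 0.0004 -0.0011 -0.0034] tw 0.0002 F [-7.3 -1.1 11.9] g 0.399
```

Call:
drive_tool:
  gripper: [0,0,0,0]
  dp:
    - [0.002,0,0.007]
    - [0.004,0,0.014]
    - [0.004,0,0.014]
    - [0.004,0,0.014]
  twist: [0,0,0,0]

```text
time_s: 22.0
eef_pos: [543.4, -25.1, 110.3]
ee_rot: [0.001, 0.985, 0.17, -0.0]
force: [-20.7, -1.4, 36.0]
grip_width: 0.397
```

```bash
python3 -c "
from h import *
plan(XL(503.5,-204.7,111.3),19.5)
d=shot('wrist','w22');big('w22',(185,75,335,315),2.5,'w22z')
shot('side','s22');big('s22',(225,145,295,215),8,'s22b')"
```

```text
t 22.0 tcp [543.4 -25.1 110.3] yaw 19.55 tilt 0.08 dp [-0.0016 -0.0019 -0.0049] tw 0.0005 F [-20.7  -1.4  36. ] g 0.397
```

View pics/w22z.png

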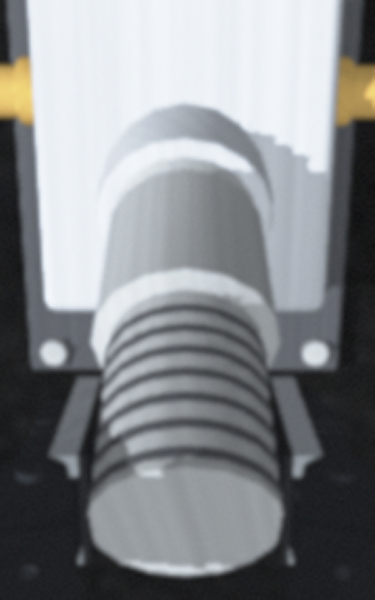

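View pics/s22b.png

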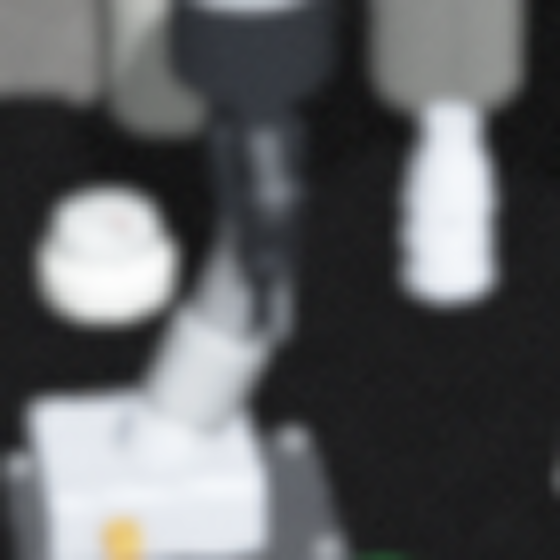

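Call:
drive_tool:
  gripper: [0,0,0,0,0]
  dp:
    - [-0.004,0,-0.006]
    - [-0.004,0,-0.006]
    - [-0.004,0,-0.006]
    - [-0.004,0,-0.006]
    - [-0.004,0,-0.006]
  twist: [0,0,0,0,0]

```text
time_s: 22.6
eef_pos: [543.0, -25.2, 110.4]
ee_rot: [0.0, 0.986, 0.17, 0.0]
force: [-12.9, -0.2, 23.2]
grip_width: 0.398
```

```bash
python3 -c "
from h import *
plan(XL(503.5,-204.7,111.3),19.5)
d=shot('wrist','w23');big('w23',(210,135,310,315),4,'w23z')
shot('side','s23');big('s23',(195,105,325,245),5,'s23b')
shot('top','t23');big('t23',(130,140,360,250),3.4,'t23b')"
```

```text
t 22.6 tcp [543.  -25.2 110.4] yaw 19.53 tilt 0.06 dp [ 0.0002 -0.0015 -0.0046] tw 0.0004 F [-12.9  -0.2  23.2] g 0.398
```

View pics/w23z.png

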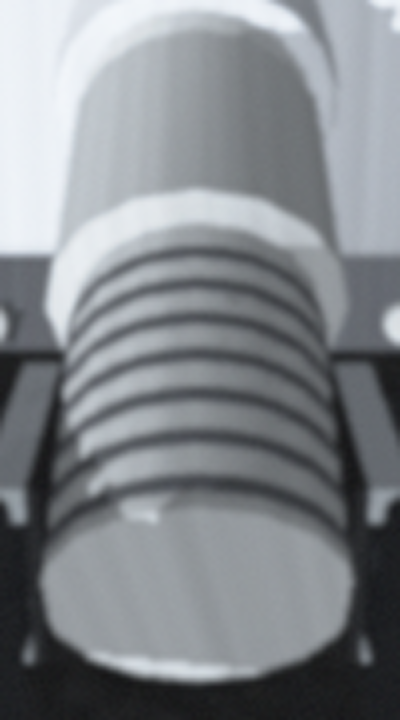

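View pics/s23b.png

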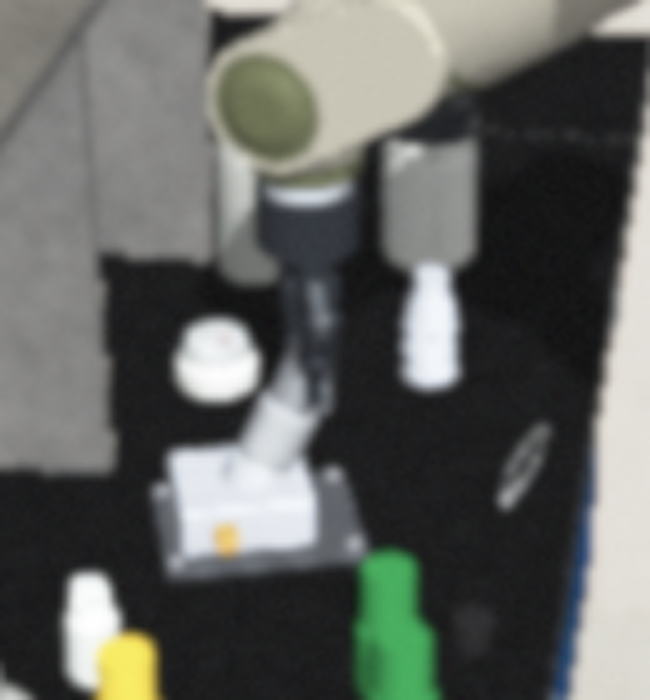

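View pics/t23b.png

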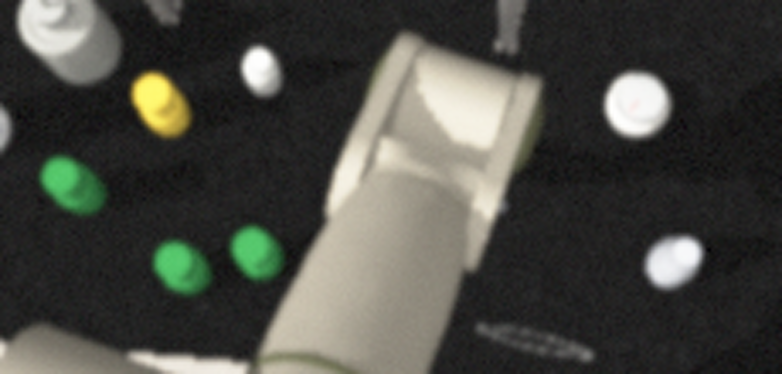

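```bash
python3 -c "
from fit import *
o=lambda y:135+y/4-.375
F=[(98,18,o(505)),(98,-18,o(683)),(52,22,o(190)),(52,18,o(228)),(8,22,o(26))]
x,r=fit('w23',F,-204.7); print(x[:2].round(1),np.degrees(x[2]).round(2),np.round(r,2))
plan(XL(503.5,-204.7,111.3),19.5)
"
```

```text
[538.4  58.7] 23.33 [ 0.37 -0.04  1.36 -2.3   0.57]
t 22.75 tcp [543.  -25.2 110.4] yaw 19.53 tilt 0.06 dp [ 0.0002 -0.0016 -0.0046] tw 0.0004 F [-11.9  -0.3  23.6] g 0.399
```

```bash
python3 -c "
from h import *
print(job.finish_job())
plan(XL(503.5,-204.7,111.3),19.5)"
```

```text
the job is handed in; nothing more can be done
None
the job is handed in; nothing more can be done
```

The job is done and was handed in at 22.75 s of the 58 s allowed. `finish_job` gives no verdict, so the result below rests on my own checks.

**Cap:** I pulled the dust cap off along the nipple's axis, set it upright by rolling its rim on the bench, and nested it on the two spares. The side and wrist pictures after release show it standing upright on the stack.

**Coupler:** I picked up the steel coupler and needed to lean it 24° in the jaws.
- Dragging its mouth across the bench did not work; it only slid.
- Pushing it gently (about 5 N) against the nipple's stem did work, and gave a tilt of about 24°.
- I then pressed it on along the axis until it met a hard stop. There 2.8 mm of commanded travel moved it only 0.3 mm, at about 41 N along the axis, and I eased off afterwards.

**Last checks:**
- **Depth:** the mouth measured about 4–5 mm past the nipple's origin, against 5 mm at the stop.
- **Tilt:** 23.3° against 24°, within what I could measure.
- **Hold:** about 26 N of push along the axis, with the grip set to 100 N and no slip seen in the jaws.
- **Bench:** no bystander had visibly moved in the last top and side pictures. The stopper was too dark to judge closely.

**Not seen directly:** I never saw the snap itself. I infer it from the depth reached and from the push far exceeding the 10–20 N needed to pass the balls.

**Disagreement:** the wrist camera read about 1.6 mm off sideways from the position of the closed jaws, so I used the jaws for the sideways alignment.

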